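# Clip the inspection lamp under the service rail of the centrifuge bench

## Task

We are about to check the centrifuge buckets for cracks: take the green inspection lamp out of its charging dock and clip its snap hook onto the one empty ring eye under the rail, so that it hangs free with its light panel facing out from the rail towards the robot. Its swivel hook has been left turned aside, so turn it square to the lamp first, with the red gate to the back, then push the gate onto the ring from the robot's side until it snaps shut round the ring. Do not knock the things hanging from the other two rings or move what stands on the bench.

Things in the scene. Friction and masses are not known exactly. Their poses are not given: they have to be found in the camera images.
- lamp: Inspection lamp without its hook: slab 24 mm thick (x), 46 mm wide (y), 115 mm tall (z), green with black ends; about 0.3 kg with hook. Origin: centre of its underside; z up; -x the white light panel, +x its back. It starts upright in the dock, panel roughly towards the robot. A steel snap hook stands on its top, 115 to 200 mm above the origin.
- swivel (a joint): Turn of the snap hook on the lamp about the lamp's z, rad, positive anticlockwise from above, stops at -1.75 and 1.75. At 0 the hook lies in the lamp's x-z plane with its gate side to the lamp's back (+x). It starts between 0.6 and 1.5. Stiff: it stays where it is left and takes about 0.05 N m to turn.
- gate (a joint): The red sprung gate on the gate side of the hook, rad: 0 shut, grows as the gate is pressed inwards (1.1 at most). It springs shut; pressing it at mid length takes about 2 N to start and 4 to 6 N far in.
- hook_bow (a point): Inside the top of the hook, where the ring's bar lies when the lamp hangs: on the swivel axis, 188 mm above lamp (73 mm above the lamp's top). x to the gate side, y across the hook, z up. The hook is a loop of 8 mm round bar in this x-z plane: centre lines 21 mm either side of the axis, top outside 12 mm above this point, base bar 60 mm below it. Closed at the back, a nose at the gate side.
- hook_mouth (a point): Middle of the opening under the nose that the gate closes: 20.5 mm to the gate side of the swivel axis, 46 mm above the lamp's top. Axes as hook_bow. The 6 mm thick gate pivots 20 mm above the lamp's top, is 34 mm long, and its top end swings inwards. The ring's 8 mm bar passes under the nose if its centre is less than 53 mm above the lamp's top.
- lamp_light (a point): Middle of the light panel on the lamp's -x face, 61 mm above the underside; axes as the lamp's (light shines along -x).
- eye: The empty ring eye, fixed on an arm of the rail, that the lamp is to hang from: upright yellow ring of 8 mm round bar, 48 mm clear inside, 64 mm outside. Origin in the middle of the bar at the ring's lowest point, 310 mm above the bench; y runs along the bar there, x through the ring away from the robot, z up. Its 10 mm arm rises from the ring's top to 95 mm above this point and runs back to the rail.
- rail: Fixed laboratory frame over the bench: a level steel rod 16 mm thick and 1060 mm long along y, its centre 405 mm above the bench, clamped to two upright rods of 16 mm at y = -510 and +510 mm. Origin on the bench under the middle of the level rod, x away from the robot. The three ring eyes hang from short bent arms, 35 mm out from this rod on the robot's side.
- dock: Fixed black charging dock: a battery base 70 x 86 mm, 48 mm high, with a collar on top. The lamp stands in the collar's open pocket, 50 x 28 mm and 14 mm deep, with its floor 48 mm and its rim 62 mm above the bench. Origin under the pocket's centre on the bench; axes as the docked lamp's.
- eye_key: Ring eye like the empty one, but taken: the rotor T-key hangs from it. Origin and axes as eye.
- key_hang (a joint): Swing of the hanging T-key about its ring's bar, rad, 0 when it hangs still. The key is 88 mm wide (along the rail), 20 mm deep, and reaches 174 mm below the bar.
- eye_loupe: Ring eye like the empty one, but taken: the round loupe hangs from it. Origin and axes as eye.
- loupe_hang (a joint): Swing of the hanging loupe about its ring's bar, rad, 0 when it hangs still. The loupe is 70 mm wide (along the rail), 18 mm deep, and reaches 185 mm below the bar.
- bucket: Bystander: loose black eight-sided centrifuge bucket with purple-capped tubes, 98 mm across, 112 mm tall with its white tabs. Origin at the centre of its underside.
- rack: Bystander: loose white tube rack with purple-capped tubes, 120 mm (its x) by 56 mm, 73 mm tall. Origin at the centre of its underside.
- bottle: Bystander: loose white bottle with green cap, 62 mm across, 150 mm tall. Origin at the centre of its underside.
- bucket_spare: Bystander behind the rail: loose black centrifuge bucket, 98 mm across, 112 mm tall.
- tipbox: Bystander behind the rail: loose blue box with clear lid, 85 x 122 x 62 mm.
- gloves: Bystander behind the rail: loose light-blue carton, 125 x 240 x 75 mm.
- seal_cap: Bystander behind the rail: loose orange bucket cap with a knob, 98 mm across, 46 mm tall.

How it is judged:
On the way, in this order (a step that is already met when the one before it is completed fails the run):
1. the lamp is out of its dock with the hook turned square to it (within about 17 degrees) (height (world z) of lamp above 0.08 m and value of joint swivel between -0.3 and 0.3 rad), for 0.2 s.
2. the gate is pressed open at the empty ring (value of joint gate above 0.3 rad and distance between hook_mouth and eye below 0.035 m).
At the end, for the whole second after the job is handed in: The empty ring's bar lies in the top of the lamp's hook (14 mm sideways, at most 12 mm below the bow point) with the gate shut; the ring carries the lamp, released, still and upright within 11 degrees, its panel towards the robot and square to the rail within 28 degrees (x of eye in the frame of hook_bow between -0.014 and 0.014 m and y of eye in the frame of hook_bow between -0.014 and 0.014 m and z of eye in the frame of hook_bow above -0.012 m and value of joint gate below 0.08 rad and contact force between lamp and eye above 1 N and angle between lamp's own z axis and vertical below 0.2 rad and angle between the x axis of lamp and the x axis of rail, either way round below 0.5 rad and x of lamp_light in the frame of eye below 0 m and linear speed of lamp below 0.05 m/s and angular speed of lamp below 0.4 rad/s); the robot touches nothing.
It fails at once if the hanging T-key is knocked (swings more than 0.25 rad) (value of joint key_hang above 0.25 rad or value of joint key_hang below -0.25 rad).
It fails at once if the hanging loupe is knocked (swings more than 0.25 rad) (value of joint loupe_hang above 0.25 rad or value of joint loupe_hang below -0.25 rad).
It fails at once if a bystander on the bench is moved more than 20 mm (distance of any of bucket, rack, bottle, bucket_spare, tipbox, gloves, seal_cap from where it was at the start of the episode above 0.02 m).
It also fails if it takes over 64 s, if anything falls off the work surface, if the arm or the gripper's body presses on something with over 40 N, if the wrist force passes 120 N, or if a joint passes its speed limit or range.

## Robot

A 7-joint arm with a two-finger parallel gripper is mounted at the origin on the work surface. World frame = base frame: x ahead of the robot, y to its left, z up, the work surface at z = 0. Lengths are in m, angles in rad, forces in N, time in s.
With the tool pointing down it reaches from about 0.425 to 0.875 m from the base axis. Payload 8.4 kg.
Tool frame: the origin (TCP) lies on the centre line of the jaws, within the pads' length; the fingertips stand 25 mm ahead of it and the grasp point (between the pads) lies 6 mm ahead of it; z points along the fingers, y is the direction in which the jaws open and shut (so a half turn about z gives the same grasp; the last joint's range is limited). The gripper opens to 87 mm and grips with 3 to 60 N. Pads are 19 mm wide; open, the fingers measure 117 mm over their backs; the gripper's body (75 mm by 190 mm) begins 51 mm behind the grasp point.
Start: joints at [1.12, 0.333, 0.04, 1.465, -0.013, 1.343, -0.059], TCP at [0.224, -0.61, 0.248] pointing down, gripper open.
Joint ranges: [-2.58, 2.58], [-0.38, 2.09], [-1.3, 1.39], [0.25, 2.4], [-1.5, 4.64], [0.08, 2.09], [-2.65, 2.65]. Speed limits (rad/s): [2.22, 2.22, 2.79, 2.79, 3.14, 3.14, 3.14].

## Interface

Orientations are given as a unit quaternion [w, x, y, z].
In Python, from plant import robot gives the robot as it stands.
- The arm moves only by the shell command python3 -m handwheel 'ROWS'. ROWS is JSON, a list of rows, each an object of numbers: "ax", "ay", "az": the turn, a rotation vector about the tool's x, y, z in rad; "tx", "ty", "tz": the shift along the tool's x, y, z in mm; "jaw": the opening, from 0 (shut) to 1 (fully open). A call has 1 to 10 rows; each row shifts and turns the pose as measured when the row begins, along the tool's axes as they then stand; what a row does not reach is not made up. A row lasts 1/10 s, in which the tool goes at most 50 mm and 8.59 degrees, less where a joint would pass 70% of its speed; a pose out of reach is approached as far as the arm can. A call with a gripper value outside its range is refused whole. The fingers move at their own pace and stop on an object; the grip force is fixed at half the most. Time passes only in rows, so rows that do not move let the fingers close. It gives the time, the measured TCP pose, the force and the opening at its end, in the units of the state.
- robot.state(): the state, without advancing time (a new reading comes with each control period).
- robot.grab_frame(name): name is "side" or "top" or "wrist"; returns a dict with "image" (384x512x3 uint8, blue, green, red), "fovy" (degrees; the focal length in pixels is half the picture's height over the tangent of half this angle, whatever the lens; pixels are square), "cx", "cy" (the principal point, pixels), "extrinsics" (4x4, takes a point from world to camera coordinates). Camera axes: x right, y down, z forward; pixel columns grow to the right and rows downward; lengths in m; the calibration is good to about 2 mm. The wrist camera is an equidistant fisheye: a pixel r from the principal point sees the ray r / f radians off the axis. A picture is of the moment at which its call begins. There is no depth.
- robot.hand_in(): hands the job in, once; it reports no verdict.
The state is a dict: "time_s": time; "q": joint angles; "dq": joint speeds; "effort": joint torques, N m; "eef_pos": TCP position; "ee_rot": TCP orientation; "ft_force": force on the tool from outside, world axes, zero at the start; "moment": the same for the moment, N m; "gripper_width": finger opening in m.
Only numpy, scipy, OpenCV 4.12 (cv2) and the standard library are available. Lean on these libraries where they do the work, as an engineer would, in place of code of your own. Each camera call takes 0.05 s, during which the arm holds its last target.

## Working session

There is one attempt and no reset: what is moved stays moved. The work goes in short steps, Python scripts to look and compute and a shell command to move; the robot and the scene stay as the last step left them, time stands still between calls to the robot, and variables do not carry over. Pictures are saved under pics/ and viewed, and the job is handed in when it is done.

```bash
ls; mkdir -p pics; python3 - <<'E'
from plant import robot
import cv2,json
s=robot.state();print({k:s[k] for k in('time_s','eef_pos','ee_rot','ft_force','gripper_width')})
for n in('side','top','wrist'):
    f=robot.grab_frame(n);cv2.imwrite(f'pics/{n}0.png',f['image']);print(n,f['fovy'],f['cx'],f['cy'],f['extrinsics'])
E
```

```text
pics
{'time_s': 0.0, 'eef_pos': array([ 0.22378325, -0.60978497,  0.24667849]), 'ee_rot': array([-7.93913948e-04,  9.84573884e-01,  1.74967405e-01, -2.10901949e-04]), 'ft_force': array([ 6.14924295e-01,  6.80199990e-01, -1.08904038e-04]), 'gripper_width': 0.08739842906571071}
side 50.34488519169779 253.4657505483766 197.6184869544372 [[ 0.97967655 -0.19990805 -0.01645111 -0.63360931]
 [-0.14598035 -0.65433653 -0.74197941  0.22140949]
 [ 0.13756309  0.72930136 -0.6702208   1.29245816]
 [ 0.          0.          0.          1.        ]]
top 52.95934984917523 259.1262529693873 189.29425901986355 [[ 0.05789673 -0.99830762  0.00546393 -0.05171164]
 [-0.97677294 -0.05777717 -0.20634057  0.67373162]
 [ 0.20630706  0.00660943 -0.97846498  0.94684545]
 [ 0.          0.          0.          1.        ]]
wrist 65.70646984690485 253.5115828809791 195.55923488793803 [[ 3.44697467e-01 -9.38713443e-01 -8.53505871e-04 -6.48723698e-01]
 [-9.08697146e-01 -3.33903234e-01  2.50555637e-01 -2.91881616e-02]
 [-2.35484933e-01 -8.55903151e-02 -9.68101825e-01  3.89132578e-01]
 [ 0.00000000e+00  0.00000000e+00  0.00000000e+00  1.00000000e+00]]
```

View pics/side0.png

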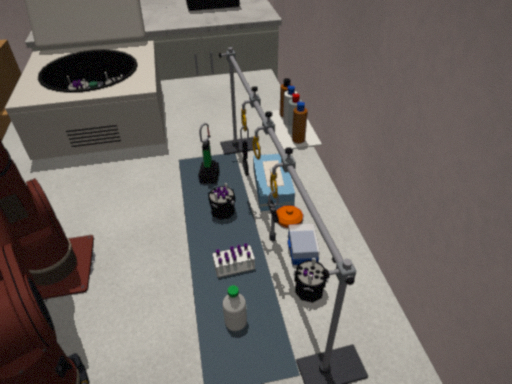

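View pics/top0.png

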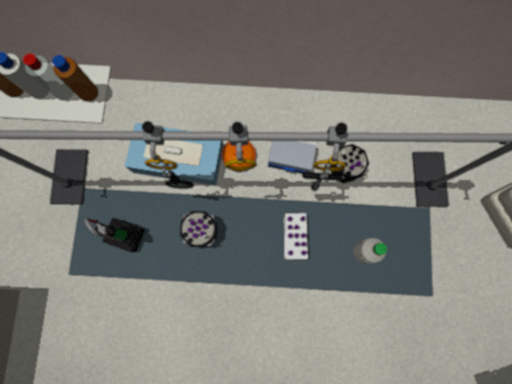

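View pics/wrist0.png

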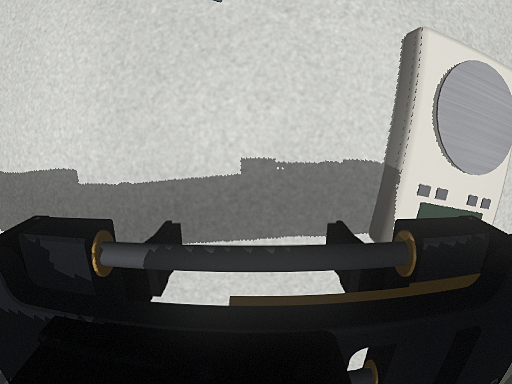

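```bash
cat > h.py <<'E'
from plant import robot
import numpy as np, cv2
def cam(f):
    F=f['image'].shape[0]/2/np.tan(np.radians(f['fovy'])/2)
    E=np.array(f['extrinsics']); return F,f['cx'],f['cy'],E
def ray(f,u,v,fish=False):
    F,cx,cy,E=cam(f); d=np.array([(u-cx)/F,(v-cy)/F,1.])
    if fish:
        r=np.hypot(d[0],d[1]); d=np.array([d[0]/r*np.sin(r),d[1]/r*np.sin(r),np.cos(r)])
    R=E[:3,:3]; return -R.T@E[:3,3], R.T@d
def plane(f,u,v,z=None,ax=2,fish=False):
    o,d=ray(f,u,v,fish); return o+d*(z-o[ax])/d[ax]
def tri(*obs):
    A=np.zeros((3,3));b=np.zeros(3)
    for f,u,v,*k in obs:
        o,d=ray(f,u,v,*k);d=d/np.linalg.norm(d);P=np.eye(3)-np.outer(d,d);A+=P;b+=P@o
    x=np.linalg.solve(A,b); return x
def proj(f,p,fish=False):
    F,cx,cy,E=cam(f);c=E[:3,:3]@np.asarray(p)+E[:3,3]
    if fish:
        r=np.hypot(c[0],c[1]);t=np.arctan2(r,c[2]);return np.array([cx+F*t*c[0]/r,cy+F*t*c[1]/r])
    return np.array([cx+F*c[0]/c[2],cy+F*c[1]/c[2]])
def crop(im,x0,y0,x1,y1,s,name):
    cv2.imwrite('pics/'+name,cv2.resize(im[y0:y1,x0:x1],None,fx=s,fy=s,interpolation=cv2.INTER_CUBIC))
E
python3 - <<'E'
from h import *
import pickle
s=cv2.imread('pics/side0.png');t=cv2.imread('pics/top0.png')
crop(s,180,90,310,250,4.6*0.8,'s0c.png') if 0 else crop(s,180,90,310,250,3.7,'s0c.png')
crop(t,70,110,350,260,2.8,'t0c.png')
F={n:robot.grab_frame(n) for n in('side','top')};pickle.dump(F,open('f0.pkl','wb'))
for n in F: print(n,ray(F[n],0,0)[0])
E
```

```text
side [ 0.47525908 -0.92437878  1.02009005]
top [ 0.46573585 -0.01895592  1.06575582]
```

View pics/s0c.png

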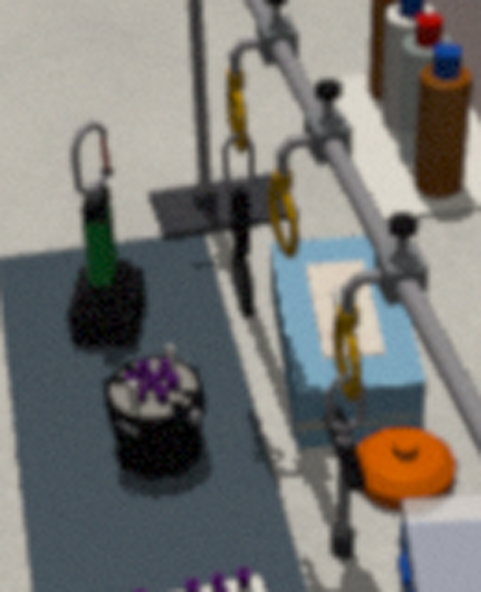

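View pics/t0c.png

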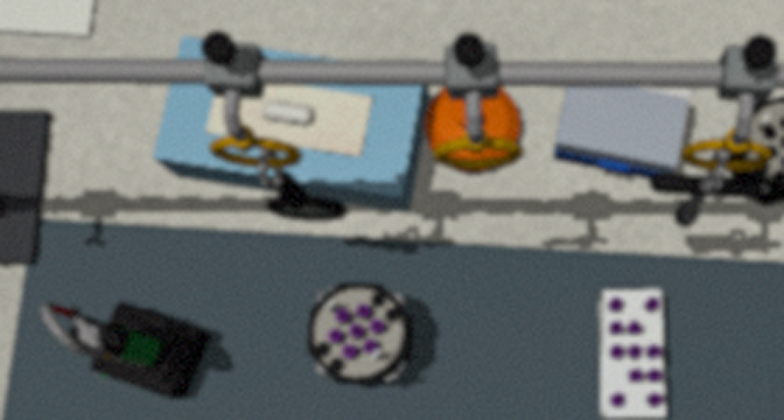

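```bash
python3 - <<'E'
from h import *
import pickle
F=pickle.load(open('f0.pkl','rb'));t,s=F['top'],F['side']
g=lambda f,x,y: plane(f,x,y,.405)
im=t['image']
# rail rows: print dark profile columns
for u in (20,110,200,290,380,470):
    col=im[120:150,u].astype(int).sum(1)
    print(u,col.tolist())
def T(x,y):return(70+x/2.8,110+y/2.8)
def S(x,y):return(180+x/3.7,90+y/3.7)
print('eye',tri((t,*T(475,160)),(s,*S(289,250))), 'topz',plane(t,*T(475,160),.308))
# ring lateral extremes in top at z=.334
print(plane(t,*T(431,146),.334),plane(t,*T(521,146),.334))
# lamp top: hook bow & dock
print('hooktop',tri((t,*T(44,310)),(s,*S(92,126))))
for p in((120,302),(212,328),(184,398),(95,370)): print('dockcorner',plane(t,*T(*p),.055))
print('bucket',plane(t,*T(358,335),.09))
E
```

```text
20 [494, 506, 485, 498, 508, 496, 498, 485, 479, 453, 395, 351, 371, 375, 378, 353, 315, 273, 278, 373, 464, 500, 502, 507, 506, 508, 500, 492, 492, 492]
110 [514, 515, 508, 500, 492, 501, 499, 508, 507, 512, 463, 387, 366, 388, 406, 394, 358, 306, 274, 360, 469, 502, 510, 517, 520, 526, 531, 535, 531, 535]
200 [494, 489, 490, 495, 504, 499, 511, 511, 506, 502, 477, 429, 373, 378, 419, 427, 391, 357, 299, 263, 332, 437, 470, 486, 537, 570, 581, 585, 574, 570]
290 [510, 514, 517, 517, 528, 522, 512, 516, 519, 510, 518, 466, 388, 366, 393, 410, 422, 379, 319, 290, 301, 392, 449, 473, 459, 468, 465, 475, 476, 464]
380 [510, 514, 502, 504, 505, 495, 497, 503, 499, 495, 497, 490, 445, 370, 371, 396, 392, 379, 354, 298, 269, 340, 473, 520, 523, 515, 506, 507, 525, 514]
470 [508, 500, 485, 496, 480, 491, 497, 491, 498, 489, 490, 483, 447, 376, 363, 374, 379, 377, 363, 321, 284, 290, 377, 474, 499, 500, 483, 495, 500, 497]
eye [0.67147936 0.02888115 0.29993706] topz [0.6691218  0.02837512 0.308     ]
[0.67046612 0.05831801 0.334     ] [ 0.67422802 -0.00484288  0.334     ]
hooktop [0.54724647 0.35706397 0.23367558]
dockcorner [0.57936526 0.36793427 0.055     ]
dockcorner [0.56006333 0.27879611 0.055     ]
dockcorner [0.49414616 0.29690941 0.055     ]
dockcorner [0.51488841 0.38242035 0.055     ]
bucket [0.55820177 0.13629126 0.09      ]
```

```bash
python3 - <<'E'
from h import *
import pickle
F=pickle.load(open('f0.pkl','rb'))
s=F['side']['image'];t=F['top']['image']
crop(s,190,115,230,190,8,'s0d.png');crop(t,75,205,160,260,9,'t0d.png')
tt=F['top']
a,b=plane(tt,20,135.2,.405),plane(tt,470,138.2,.405);print(a,b,np.degrees(np.arctan2(-(a-b)[0],(a-b)[1])))
E
```

```text
[0.67894396 0.42072347 0.405     ] [ 0.7218267  -0.38965039  0.405     ] 3.029108909842955
```

View pics/s0d.png

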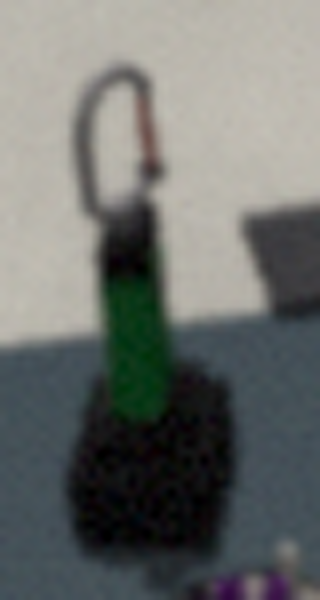

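View pics/t0d.png

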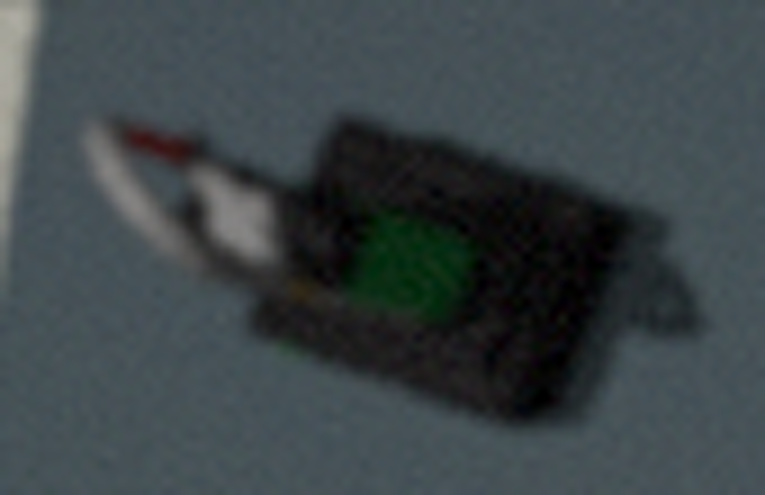

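```bash
cat > fit.py <<'E'
from h import *
import pickle
from scipy.optimize import least_squares
F=pickle.load(open('f0.pkl','rb'));t,s=F['top'],F['side']
S=lambda x,y:(190+x/8-.5,115+y/8-.5);T=lambda x,y:(75+x/9-.5,205+y/9-.5)
obs=[(s,S(153,165),(20.5,0,20),1),(s,S(143,90),(20.5,0,54),1),(s,S(84,150),(-21,0,45),.5),(s,S(122,72),(0,0,81),1),
(t,T(128,138),(20.5,0,53),1),(t,T(185,152),(20.5,0,22),1)]
dock=[(plane(t,*T(345,122),.055),(35,43)),(plane(t,*T(630,212),.055),(35,-43)),(plane(t,*T(520,412),.055),(-35,-43)),(plane(t,*T(255,325),.055),(-35,43))]
def R(a):return np.array([[np.cos(a),-np.sin(a)],[np.sin(a),np.cos(a)]])
def hp(p,q):
    x,y,yaw,sw=p;v=R(yaw+sw)@np.array(q[:2])/1e3
    return np.array([x+v[0],y+v[1],.163+q[2]/1e3])
def res(p):
    r=[]
    for f,uv,q,w in obs: r+=list(w*(proj(f,hp(p,q))-uv))
    for P,q in dock: r+=list((p[:2]+R(p[2])@np.array(q)/1e3-P[:2])*400)
    return r
o=least_squares(res,[.535,.33,-.2,1.],loss='soft_l1')
print(o.x,o.cost);print(np.round(res(o.x),1))
E
python3 fit.py
```

```text
[ 0.54108976  0.33852904 -0.28108806  1.25010535] 11.75720871285078
[-0.3  0.7  0.1  2.2  1.2  1.4 -0.6  0.8  1.5  0.6  0.9  0.7  3.1  0.9
  2.1  2.3 -1.1  0.2  0.3  1.5]
```

```bash
cat >> h.py <<'E'
from scipy.spatial.transform import Rotation as Ro
def pose():
    s=robot.state();q=s['ee_rot'];return np.array(s['eef_pos']),Ro.from_quat([q[1],q[2],q[3],q[0]])
def Rt(zdir,xdir):
    z=np.array(zdir,float);z/=np.linalg.norm(z);x=np.array(xdir,float);x-=z*(x@z);x/=np.linalg.norm(x)
    return Ro.from_matrix(np.array([x,np.cross(z,x),z]).T)
def delta(p=None,R=None):
    p0,R0=pose()
    if p is not None: print('t mm (tool)',np.round(R0.inv().apply(np.array(p)-p0)*1e3,1), 'world',np.round((np.array(p)-p0)*1e3,1))
    if R is not None: print('rotvec tool',np.round((R0.inv()*R).as_rotvec(),3))
def st():
    s=robot.state();p,R=pose();print('t',round(s['time_s'],2),'p',np.round(p,4),'tool axes',np.round(R.as_matrix().T,2).tolist(),'q',np.round(s['q'],2),'w',round(s['gripper_width'],4),'F',np.round(s['ft_force'],1))
E
python3 - <<'E'
from h import *
st()
f=robot.grab_frame('wrist');o,d=ray(f,f['cx'],f['cy'])
p,R=pose();print('cam in tool',R.inv().apply(o-p),R.inv().apply(d))
E
```

```text
t 0.25 p [ 0.2239 -0.61    0.2471] tool axes [[0.94, 0.34, -0.0], [0.34, -0.94, -0.0], [-0.0, 0.0, -1.0]] q [ 1.12  0.33  0.04  1.47 -0.01  1.34 -0.06] w 0.0871 F [-1.   0.2  0.3]
cam in tool [ 0.0693519  -0.00079929 -0.13660884] [-2.50455904e-01  4.16191281e-04  9.68127919e-01]
```

```bash
python3 -m handwheel '[{"tz":-50},{"tx":30,"ty":-30,"tz":-25},{"tx":34,"ty":-34,"tz":-10},{"tx":35,"ty":-35},{"tx":35,"ty":-35},{"tx":35,"ty":-35},{"tx":35,"ty":-35},{"tx":35,"ty":-35},{"tx":35,"ty":-35},{"tx":35,"ty":-35}]'; python3 -c "
from h import *
st();a=.97;delta([.5,.29,.40],Rt([0,0,-1],[np.cos(a),np.sin(a),0]))"
```

```text
t 0.3 p [ 0.2239 -0.6101  0.2473] tool axes [[0.94, 0.34, -0.0], [0.34, -0.94, -0.0], [-0.0, 0.0, -1.0]] q [ 1.12  0.33  0.04  1.47 -0.01  1.34 -0.06] w 0.0871 F [-0.5 -0.3  0.1]
t mm (tool) [ 569.3 -749.9 -152.4] world [276.1 900.1 152.7]
rotvec tool [-0.001 -0.    -0.618]schema error: expected keys ax, ay, az, tx, ty, tz, jaw
```

```bash
python3 -m handwheel '[{"tx":0,"ty":0,"tz":-50,"ax":0,"ay":0,"az":0,"jaw":1},{"tx":30,"ty":-30,"tz":-25,"ax":0,"ay":0,"az":0,"jaw":1},{"tx":34,"ty":-34,"tz":-10,"ax":0,"ay":0,"az":0,"jaw":1},{"tx":35,"ty":-35,"tz":0,"ax":0,"ay":0,"az":0,"jaw":1},{"tx":35,"ty":-35,"tz":0,"ax":0,"ay":0,"az":0,"jaw":1},{"tx":35,"ty":-35,"tz":0,"ax":0,"ay":0,"az":0,"jaw":1},{"tx":35,"ty":-35,"tz":0,"ax":0,"ay":0,"az":0,"jaw":1},{"tx":35,"ty":-35,"tz":0,"ax":0,"ay":0,"az":0,"jaw":1}]'; python3 -c "
from h import *
st();a=.97;delta([.5,.29,.40],Rt([0,0,-1],[np.cos(a),np.sin(a),0]))"
```

```text
time_s: 1.1
eef_pos: [0.3648, -0.302, 0.3339]
ee_rot: [-0.0, 0.986, 0.169, -0.001]
ft_force: [1.0, -0.2, -0.7]
gripper_width: 0.0871
t 1.1 p [ 0.3648 -0.302   0.3339] tool axes [[0.94, 0.33, -0.0], [0.33, -0.94, -0.0], [-0.0, 0.0, -1.0]] q [ 0.81 -0.05 -0.2   1.72 -0.01  1.47 -0.62] w 0.0871 F [ 1.  -0.2 -0.7]
t mm (tool) [ 324.4 -513.4  -66.4] world [135.2 592.   66.1]
rotvec tool [-0.001  0.002 -0.631]
```

```bash
python3 -m handwheel '[{"tx":27,"ty":-41,"tz":-5,"ax":0,"ay":0,"az":0,"jaw":1},{"tx":27,"ty":-41,"tz":-5,"ax":0,"ay":0,"az":0,"jaw":1},{"tx":27,"ty":-41,"tz":-5,"ax":0,"ay":0,"az":0,"jaw":1},{"tx":27,"ty":-41,"tz":-5,"ax":0,"ay":0,"az":0,"jaw":1},{"tx":27,"ty":-41,"tz":-5,"ax":0,"ay":0,"az":0,"jaw":1},{"tx":27,"ty":-41,"tz":-5,"ax":0,"ay":0,"az":0,"jaw":1},{"tx":27,"ty":-41,"tz":-5,"ax":0,"ay":0,"az":0,"jaw":1},{"tx":27,"ty":-41,"tz":-5,"ax":0,"ay":0,"az":0,"jaw":1},{"tx":27,"ty":-41,"tz":-5,"ax":0,"ay":0,"az":0,"jaw":1},{"tx":27,"ty":-41,"tz":-5,"ax":0,"ay":0,"az":0,"jaw":1}]'; python3 -c "
from h import *
st();a=.97;delta([.5,.29,.40],Rt([0,0,-1],[np.cos(a),np.sin(a),0]))
cv2.imwrite('pics/w1.png',robot.grab_frame('wrist')['image'])"
```

```text
time_s: 2.1
eef_pos: [0.48, 0.1816, 0.3852]
ee_rot: [0.003, 0.986, 0.168, 0.002]
ft_force: [1.3, -0.0, 0.1]
gripper_width: 0.0868
t 2.1 p [0.48   0.1816 0.3852] tool axes [[0.94, 0.33, 0.0], [0.33, -0.94, 0.01], [0.0, -0.0, -1.0]] q [ 0.35  0.07 -0.84  1.53  0.06  1.57 -1.72] w 0.0868 F [ 1.3 -0.   0.1]
t mm (tool) [ 54.8 -95.5 -15.2] world [ 20.  108.4  14.8]
rotvec tool [ 0.007 -0.001 -0.632]
```

View pics/w1.png

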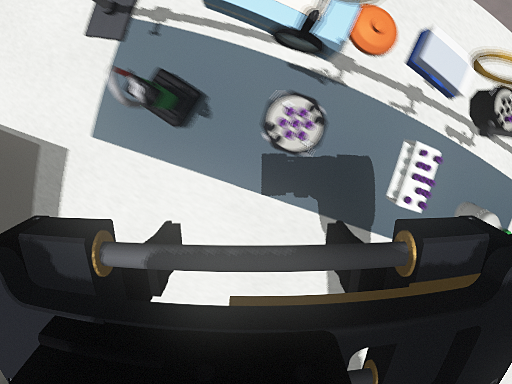

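```bash
python3 -m handwheel '[{"tx":-5,"ty":-30,"tz":0,"ax":0,"ay":0,"az":-0.13,"jaw":1},{"tx":-7,"ty":-30,"tz":0,"ax":0,"ay":0,"az":-0.13,"jaw":1},{"tx":-10,"ty":-30,"tz":0,"ax":0,"ay":0,"az":-0.13,"jaw":1},{"tx":0,"ty":0,"tz":0,"ax":0,"ay":0,"az":-0.13,"jaw":1},{"tx":0,"ty":0,"tz":0,"ax":0,"ay":0,"az":-0.13,"jaw":1},{"tx":0,"ty":0,"tz":0,"ax":0,"ay":0,"az":0,"jaw":1}]'; python3 -c "
from h import *
st();a=.97;delta([.5,.29,.40],Rt([0,0,-1],[np.cos(a),np.sin(a),0]))
import pickle
f=robot.grab_frame('wrist');pickle.dump(f,open('w2.pkl','wb'));cv2.imwrite('pics/w2.png',f['image'])"
```

```text
time_s: 2.75
eef_pos: [0.4155, 0.2659, 0.3849]
ee_rot: [-0.0, 0.87, 0.492, 0.002]
ft_force: [0.2, 0.4, -0.1]
gripper_width: 0.0868
t 2.75 p [0.4155 0.2659 0.3849] tool axes [[0.52, 0.86, 0.0], [0.86, -0.52, 0.0], [0.0, 0.0, -1.0]] q [ 0.28  0.02 -0.94  1.57  0.01  1.56 -1.2 ] w 0.0868 F [ 0.2  0.4 -0.1]
t mm (tool) [ 64.3  60.  -14.7] world [84.5 24.1 15.1]
rotvec tool [ 0.001 -0.005  0.059]
```

View pics/w2.png

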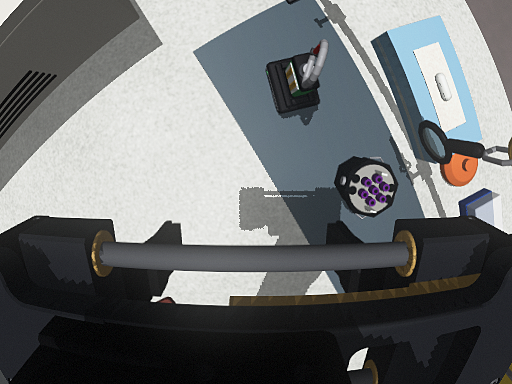

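```bash
python3 -c "
from h import *
crop(cv2.imread('pics/w2.png'),255,25,345,135,5.4,'w2c.png')"
```

```text
(no output)
```

View pics/w2c.png

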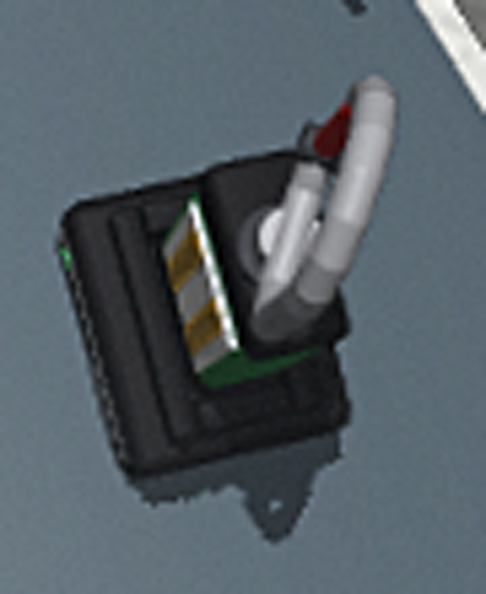

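```bash
cat > fit2.py <<'E'
exec(open('fit.py').read().split('o=least')[0])
w=pickle.load(open('w2.pkl','rb'))
W=lambda x,y:(255+x/5.4-.5,25+y/5.4-.5)
hk=[(W(272,318),(-21,0,13)),(W(313,140),(20.5,0,20)),(W(312,178),(19,0,13))]
lp=[(W(206,173),(-12,23,163)),(W(243,353),(-12,-23,163)),(W(350,325),(12,-23,163))]
lp2=[(W(64,212),(-35,43,48)),(W(135,472),(-35,-43,48)),(W(347,420),(35,-43,48))]
def res2(p,full=0):
    r=[]
    for uv,q in hk: r+=list(proj(w,hp(p,q),True)-uv)
    for uv,q in lp+lp2*(full>=0):
        v=R(p[2])@np.array(q[:2])/1e3;r+=list(proj(w,[p[0]+v[0],p[1]+v[1],q[2]/1e3],True)-uv)
    return r
for full in(0,-1):
    o=least_squares(lambda p:res2(p,full),[.535,.33,-.2,1.],loss='soft_l1');print(o.x,np.round(res2(o.x,full),1))
o=least_squares(lambda p:list(np.array(res(p))*.5)+res2(p),[.535,.33,-.2,1.],loss='soft_l1');print(o.x,np.round(res(o.x),1))
E
python3 fit2.py
```

```text
[ 0.53934292  0.34745067 -0.28882711  1.09471972] [-0.6  1.3  0.5  0.1 -0.7 -4.4 -0.8 -2.7  2.  -0.1  1.   1.2 -1.1 -2.6
 -0.7  0.8  2.1  0.8]
[ 0.53914735  0.34731554 -0.32791765  1.13359714] [-0.7  1.5  0.4  0.3 -0.8 -4.3 -0.2 -3.   1.1 -0.1  0.3  1.8]
[ 0.53929301  0.34698831 -0.28853898  1.09016955] [-0.2 -0.2  0.2  1.2  0.4  0.6 -1.4 -0.3 -1.3  0.  -1.8  0.2  2.5  4.1
  1.2  5.6 -1.9  3.7 -0.3  4.9]
```

```bash
cat > ov.py <<'E'
from h import *
def hookpts():
    # loop centre line in x,z (mm above lamp top)
    P=[(-21,13),(21,13)],[(-21,13),(-21,60)],[(20.5,20),(20.5,54)]
    a=np.linspace(np.pi,0.2,15);arc=[(21*np.cos(t),60+21*np.sin(t)) for t in a]
    return list(P)+[arc]
def draw(f,p,z0=.048,fish=False,s=1,x0=0,y0=0,im=None,dock=True):
    x,y,yaw,sw=p
    def M(q,a):
        c,s_=np.cos(a),np.sin(a);return [x+(c*q[0]-s_*q[1])/1e3,y+(s_*q[0]+c*q[1])/1e3,z0+q[2]/1e3]
    def L(im,pts,a,col):
        u=np.array([proj(f,M(q,a),fish) for q in pts]);u=(u+.5-[x0,y0])*s
        cv2.polylines(im,[np.round(u).astype(np.int32)],False,col,1,cv2.LINE_AA)
    for seg in hookpts(): L(im,[(q[0],0,115+q[1]) for q in seg],yaw+sw,(0,255,255))
    for z in(0,115): L(im,[(-12,-23,z),(12,-23,z),(12,23,z),(-12,23,z),(-12,-23,z)],yaw,(255,0,255))
    if dock:
        for z in(0,-48): L(im,[(-35,-43,z),(35,-43,z),(35,43,z),(-35,43,z),(-35,-43,z)],yaw,(255,255,0))
E
python3 - <<'E'
from ov import *
import pickle
p=[.5393,.347,-.289,1.09]
w=pickle.load(open('w2.pkl','rb'));im=cv2.resize(w['image'][25:135,255:345],None,fx=5.4,fy=5.4,interpolation=cv2.INTER_CUBIC)
draw(w,p,fish=True,s=5.4,x0=255,y0=25,im=im)
F=pickle.load(open('f0.pkl','rb'));t,s=F['top'],F['side']
i2=cv2.resize(s['image'][115:190,180:240],None,fx=7.92,fy=7.92,interpolation=cv2.INTER_CUBIC);draw(s,p,s=7.92,x0=180,y0=115,im=i2)
i2=cv2.copyMakeBorder(i2,0,0,0,0,0);i2=i2[:594,:310]
cv2.imwrite('pics/ov1.png',np.hstack([im[:594],cv2.resize(i2,(310,594))[: im.shape[0]]]))
E
```

```text
(no output)
```

View pics/ov1.png

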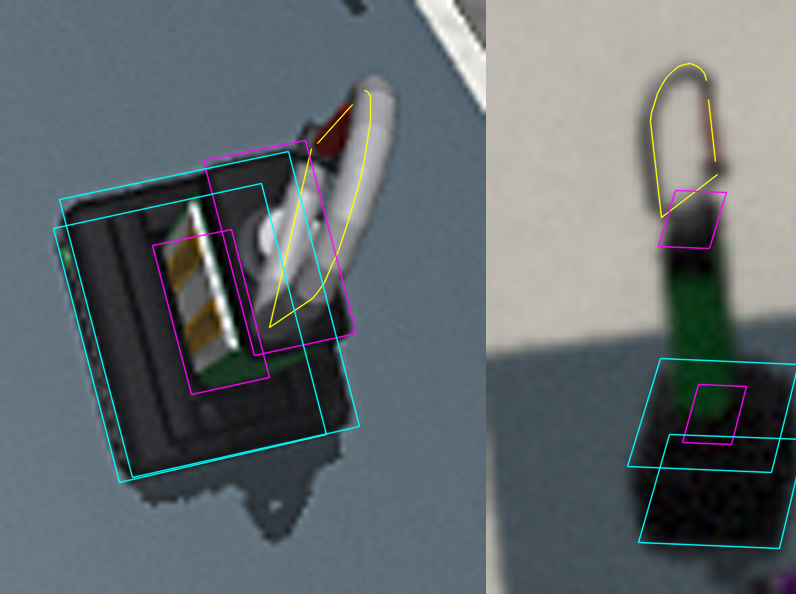

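```bash
python3 -c "
from h import *
a=.80;delta([.54,.3465,.30],Rt([0,0,-1],[np.cos(a),np.sin(a),0]))"
```

```text
t mm (tool) [133.3  63.9  85.5] world [124.2  80.9 -84.8]
rotvec tool [ 0.001 -0.005  0.224]
```

```bash
python3 -m handwheel '[{"tx":40,"ty":20,"tz":10,"ax":0,"ay":0,"az":0,"jaw":1},{"tx":40,"ty":20,"tz":15,"ax":0,"ay":0,"az":0,"jaw":1},{"tx":40,"ty":20,"tz":15,"ax":0,"ay":0,"az":0,"jaw":1},{"tx":0,"ty":0,"tz":0,"ax":0,"ay":0,"az":0.11,"jaw":1},{"tx":0,"ty":0,"tz":0,"ax":0,"ay":0,"az":0.11,"jaw":1},{"tx":0,"ty":0,"tz":0,"ax":0,"ay":0,"az":0,"jaw":1}]'; python3 -c "
from h import *
import pickle
st();a=.80;delta([.54,.3465,.30],Rt([0,0,-1],[np.cos(a),np.sin(a),0]))
for n in('wrist','side','top'):
  f=robot.grab_frame(n);pickle.dump(f,open(n+'3.pkl','wb'));cv2.imwrite('pics/%s3.png'%n,f['image'])"
```

```text
time_s: 3.4
eef_pos: [0.5388, 0.3352, 0.34]
ee_rot: [0.002, 0.929, 0.371, 0.001]
ft_force: [-0.0, 0.1, 0.4]
gripper_width: 0.0871
t 3.4 p [0.5388 0.3352 0.34  ] tool axes [[0.72, 0.69, 0.0], [0.69, -0.72, 0.0], [0.0, -0.0, -1.0]] q [ 0.02  0.4  -0.9   1.32  0.31  1.57 -1.65] w 0.0871 F [-0.   0.1  0.4]
t mm (tool) [ 8.7 -7.5 40. ] world [  1.2  11.3 -40. ]
rotvec tool [ 0.004 -0.    -0.04 ]
```

View pics/wrist3.png

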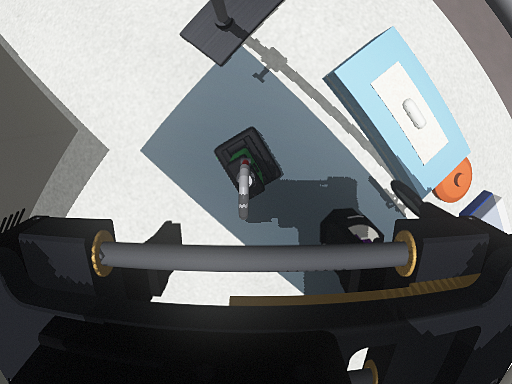

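```bash
python3 -m handwheel '[{"tx":9,"ty":-8,"tz":20,"ax":0,"ay":0,"az":-0.04,"jaw":1},{"tx":0,"ty":0,"tz":30,"ax":0,"ay":0,"az":0,"jaw":1},{"tx":0,"ty":0,"tz":30,"ax":0,"ay":0,"az":0,"jaw":1},{"tx":0,"ty":0,"tz":15,"ax":0,"ay":0,"az":0,"jaw":1},{"tx":0,"ty":0,"tz":0,"ax":0,"ay":0,"az":0,"jaw":1}]'; python3 -c "
from h import *
import pickle
st();a=.80;delta([.54,.3465,.240],Rt([0,0,-1],[np.cos(a),np.sin(a),0]))
for n in('wrist','side'):
  f=robot.grab_frame(n);cv2.imwrite('pics/%s4.png'%n,f['image'])
s=f['image'];w=cv2.imread('pics/wrist4.png')
crop(s,180,80,260,200,4,'s4.png');crop(w,130,120,380,290,3,'w4.png')"
```

```text
time_s: 4.05
eef_pos: [0.5392, 0.3489, 0.2459]
ee_rot: [0.003, 0.917, 0.398, 0.006]
ft_force: [0.2, -0.3, 0.2]
gripper_width: 0.0871
t 4.05 p [0.5392 0.3489 0.2459] tool axes [[0.68, 0.73, 0.01], [0.73, -0.68, 0.01], [0.01, -0.0, -1.0]] q [ 0.01  0.45 -0.9   1.46  0.36  1.39 -1.65] w 0.0871 F [ 0.2 -0.3  0.2]
t mm (tool) [-1.3  2.2  5.9] world [ 0.8 -2.4 -5.9]
rotvec tool [ 0.01  -0.009  0.019]
```

View pics/w4.png

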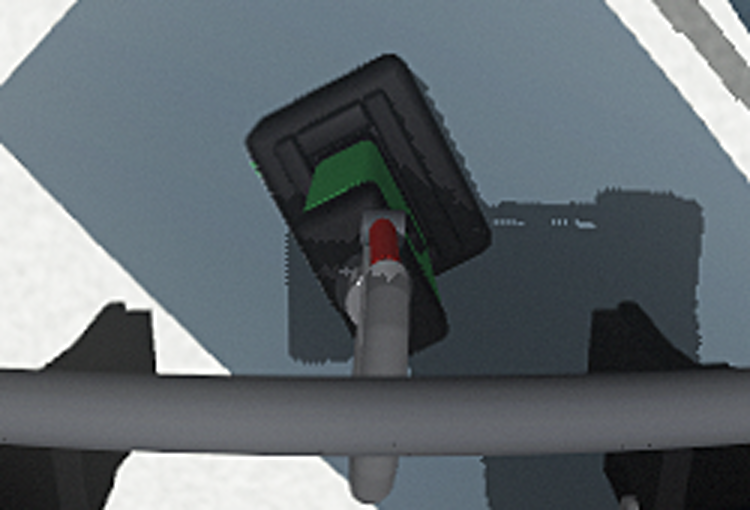

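View pics/s4.png

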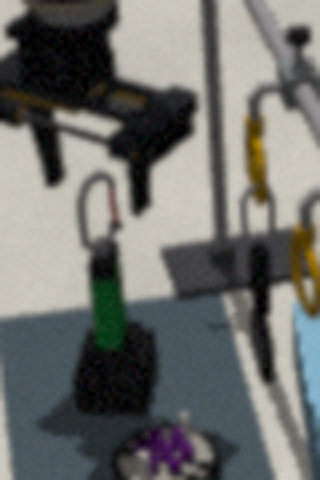

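```bash
python3 -m handwheel '[{"tx":-1,"ty":2,"tz":8,"ax":0,"ay":0,"az":0.02,"jaw":1},{"tx":0,"ty":0,"tz":0,"ax":0,"ay":0,"az":0,"jaw":0},{"tx":0,"ty":0,"tz":0,"ax":0,"ay":0,"az":0,"jaw":0},{"tx":0,"ty":0,"tz":0,"ax":0,"ay":0,"az":0,"jaw":0},{"tx":0,"ty":0,"tz":0,"ax":0,"ay":0,"az":0,"jaw":0},{"tx":0,"ty":0,"tz":0,"ax":0,"ay":0,"az":0,"jaw":0},{"tx":0,"ty":0,"tz":0,"ax":0,"ay":0,"az":0,"jaw":0},{"tx":0,"ty":0,"tz":0,"ax":0,"ay":0,"az":0,"jaw":0}]'; python3 -c "
from h import *
st();a=.80;delta([.54,.3465,.240],Rt([0,0,-1],[np.cos(a),np.sin(a),0]))
print(robot.state()['moment'])
for n in('wrist','side'):
  f=robot.grab_frame(n);cv2.imwrite('pics/%s5.png'%n,f['image'])
s=f['image'];w=cv2.imread('pics/wrist5.png')
crop(s,180,80,260,200,4,'s5.png');crop(w,130,120,380,290,3,'w5.png')"
```

```text
time_s: 4.95
eef_pos: [0.5423, 0.3489, 0.2448]
ee_rot: [0.002, 0.922, 0.388, 0.011]
ft_force: [0.1, 0.2, 1.3]
gripper_width: 0.0386
t 4.95 p [0.5423 0.3489 0.2448] tool axes [[0.7, 0.72, 0.02], [0.71, -0.7, 0.01], [0.02, 0.0, -1.0]] q [ 0.01  0.45 -0.89  1.46  0.36  1.38 -1.67] w 0.0386 F [0.1 0.2 1.3]
t mm (tool) [-3.5 -0.   4.7] world [-2.3 -2.4 -4.8]
rotvec tool [ 0.012 -0.018 -0.003]
[-0.05029114 -0.01857095  0.03792158]
```

View pics/w5.png

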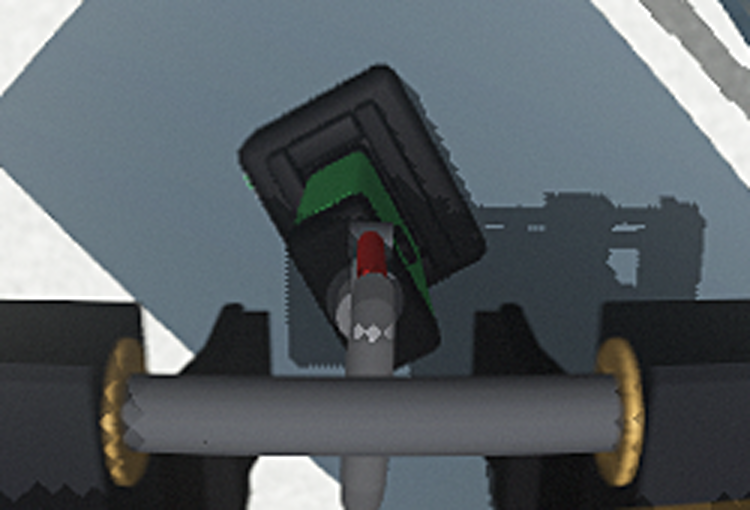

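View pics/s5.png

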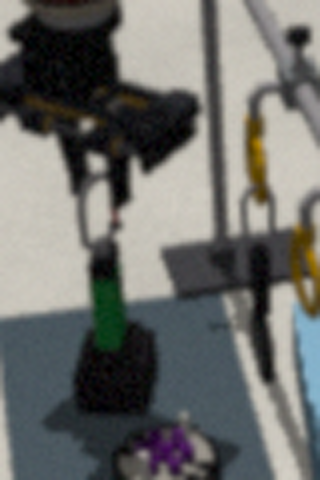

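```bash
python3 -m handwheel '[{"tx":-5,"ty":0,"tz":10,"ax":0,"ay":0,"az":0,"jaw":0.4},{"tx":0,"ty":0,"tz":0,"ax":0.01,"ay":-0.015,"az":0,"jaw":0.3},{"tx":0,"ty":0,"tz":0,"ax":0,"ay":0,"az":0,"jaw":0},{"tx":0,"ty":0,"tz":0,"ax":0,"ay":0,"az":0,"jaw":0},{"tx":0,"ty":0,"tz":0,"ax":0,"ay":0,"az":0,"jaw":0},{"tx":0,"ty":0,"tz":0,"ax":0,"ay":0,"az":0,"jaw":0},{"tx":0,"ty":0,"tz":0,"ax":0,"ay":0,"az":0,"jaw":0},{"tx":0,"ty":0,"tz":0,"ax":0,"ay":0,"az":0,"jaw":0}]'; python3 -c "
from h import *
st();a=.80;delta([.54,.3465,.240],Rt([0,0,-1],[np.cos(a),np.sin(a),0]))
print(robot.state()['moment'])
for n in('wrist','side'):
  f=robot.grab_frame(n);cv2.imwrite('pics/%s6.png'%n,f['image'])
s=f['image'];w=cv2.imread('pics/wrist6.png')
crop(s,180,80,260,200,4,'s6.png');crop(w,130,120,380,290,3,'w6.png')"
```

```text
time_s: 5.85
eef_pos: [0.5386, 0.3448, 0.2332]
ee_rot: [0.0, 0.922, 0.388, 0.0]
ft_force: [-0.5, 0.6, -0.1]
gripper_width: 0.0064
t 5.85 p [0.5386 0.3448 0.2332] tool axes [[0.7, 0.72, 0.0], [0.72, -0.7, 0.0], [0.0, 0.0, -1.0]] q [ 0.02  0.46 -0.89  1.48  0.36  1.38 -1.67] w 0.0064 F [-0.5  0.6 -0.1]
t mm (tool) [ 2.2 -0.2 -6.8] world [1.4 1.7 6.8]
rotvec tool [ 0.001 -0.001 -0.003]
[-0.06147123  0.01184032 -0.00940482]
```

View pics/w6.png

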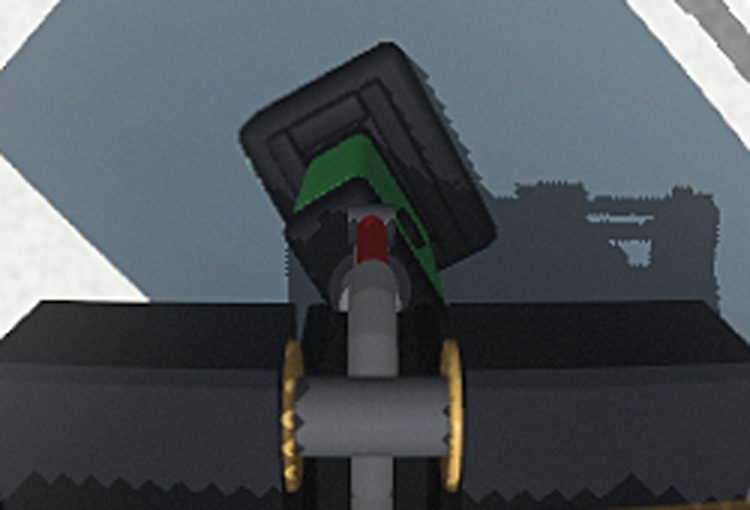

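View pics/s6.png

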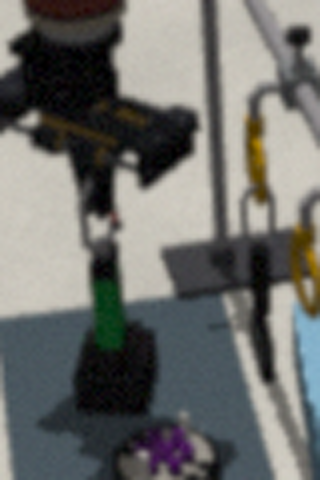

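```bash
python3 -m handwheel '[{"tx":0,"ty":0,"tz":0,"ax":0,"ay":0,"az":0.11,"jaw":0},{"tx":0,"ty":0,"tz":0,"ax":0,"ay":0,"az":0.11,"jaw":0},{"tx":0,"ty":0,"tz":0,"ax":0,"ay":0,"az":0.11,"jaw":0},{"tx":0,"ty":0,"tz":0,"ax":0,"ay":0,"az":0.11,"jaw":0},{"tx":0,"ty":0,"tz":0,"ax":0,"ay":0,"az":0,"jaw":0}]'; python3 -c "
from h import *
st();a=-.29;delta([.539,.3465,.235],Rt([0,0,-1],[np.cos(a),np.sin(a),0]))
print(robot.state()['moment'])
"
```

```text
time_s: 6.45
eef_pos: [0.5385, 0.3451, 0.2331]
ee_rot: [-0.0, 0.985, 0.17, 0.001]
ft_force: [-0.2, -0.5, -0.7]
gripper_width: 0.0065
t 6.45 p [0.5385 0.3451 0.2331] tool axes [[0.94, 0.33, 0.0], [0.33, -0.94, -0.0], [0.0, 0.0, -1.0]] q [-0.04  0.43 -0.8   1.48  0.31  1.36 -2.09] w 0.0065 F [-0.2 -0.5 -0.7]
t mm (tool) [ 0.9 -1.2 -1.9] world [0.5 1.4 1.9]
rotvec tool [-0.001 -0.001  0.631]
[ 0.05016385 -0.01752952  0.0204455 ]
```

```bash
python3 -m handwheel '[{"tx":0,"ty":0,"tz":0,"ax":0,"ay":0,"az":0.11,"jaw":0},{"tx":0,"ty":0,"tz":0,"ax":0,"ay":0,"az":0.11,"jaw":0},{"tx":0,"ty":0,"tz":0,"ax":0,"ay":0,"az":0.11,"jaw":0},{"tx":0,"ty":0,"tz":0,"ax":0,"ay":0,"az":0.11,"jaw":0},{"tx":0,"ty":0,"tz":0,"ax":0,"ay":0,"az":0,"jaw":0}]'; python3 -c "
from h import *
st();a=-.29;delta([.539,.3465,.235],Rt([0,0,-1],[np.cos(a),np.sin(a),0]))
print(robot.state()['moment'])
"
```

```text
time_s: 6.95
eef_pos: [0.5383, 0.3455, 0.2332]
ee_rot: [-0.001, 0.999, -0.048, 0.001]
ft_force: [-0.3, -0.2, -1.3]
gripper_width: 0.0065
t 6.95 p [0.5383 0.3455 0.2332] tool axes [[1.0, -0.1, 0.0], [-0.1, -1.0, -0.0], [0.0, 0.0, -1.0]] q [-0.09  0.41 -0.73  1.48  0.27  1.35 -2.5 ] w 0.0065 F [-0.3 -0.2 -1.3]
t mm (tool) [ 0.6 -1.1 -1.8] world [0.7 1.  1.8]
rotvec tool [-0.001 -0.001  0.193]
[ 0.0823931   0.03111922 -0.02266877]
```

```bash
python3 -m handwheel '[{"tx":0,"ty":0,"tz":0,"ax":0,"ay":0,"az":0.09,"jaw":0},{"tx":0,"ty":0,"tz":0,"ax":0,"ay":0,"az":0,"jaw":0}]'; python3 -c "
from h import *
st();a=-.29;delta([.539,.3465,.235],Rt([0,0,-1],[np.cos(a),np.sin(a),0]))
f=robot.grab_frame('wrist');cv2.imwrite('pics/w7.png',f['image'])
crop(f['image'],130,60,380,250,3,'w7c.png')
"
```

```text
time_s: 7.15
eef_pos: [0.5383, 0.3456, 0.2331]
ee_rot: [-0.001, 0.996, -0.089, 0.001]
ft_force: [-0.6, -0.6, -0.8]
gripper_width: 0.0065
t 7.15 p [0.5383 0.3456 0.2331] tool axes [[0.98, -0.18, 0.0], [-0.18, -0.98, -0.0], [0.0, 0.0, -1.0]] q [-0.1   0.41 -0.71  1.48  0.27  1.35 -2.58] w 0.0065 F [-0.6 -0.6 -0.8]
t mm (tool) [ 0.6 -1.  -1.9] world [0.7 0.9 1.9]
rotvec tool [-0.001 -0.001  0.112]
```

View pics/w7c.png

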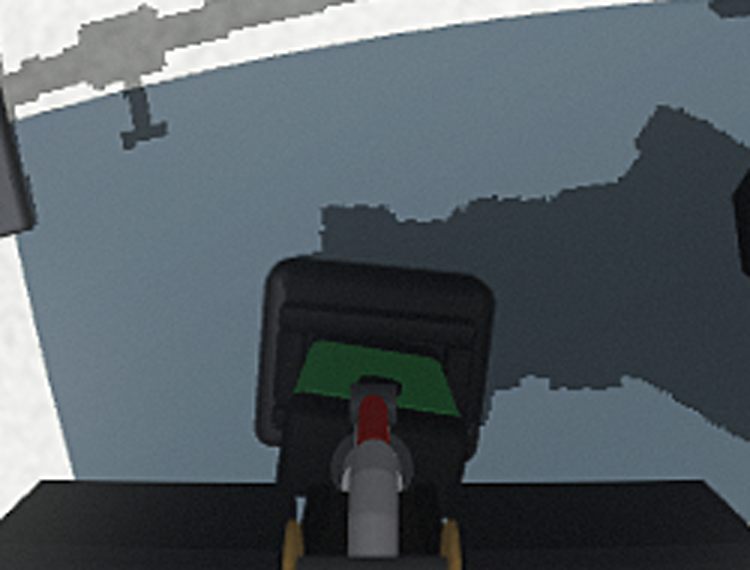

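```bash
python3 -m handwheel '[{"tx":0,"ty":0,"tz":0,"ax":0,"ay":0,"az":0,"jaw":0.5},{"tx":0,"ty":0,"tz":0,"ax":0,"ay":0,"az":0,"jaw":0.5},{"tx":0,"ty":0,"tz":0,"ax":0,"ay":0,"az":0,"jaw":0.5},{"tx":0,"ty":0,"tz":0,"ax":0,"ay":0,"az":0,"jaw":0.5},{"tx":0,"ty":0,"tz":-30,"ax":0,"ay":0,"az":0,"jaw":1},{"tx":0,"ty":0,"tz":-40,"ax":0,"ay":0,"az":0,"jaw":1},{"tx":-30,"ty":0,"tz":-30,"ax":0,"ay":0,"az":0,"jaw":1},{"tx":-45,"ty":0,"tz":0,"ax":0,"ay":0,"az":0,"jaw":1},{"tx":-45,"ty":0,"tz":0,"ax":0,"ay":0,"az":0,"jaw":1}]'; python3 -c "
from h import *
st()
f=robot.grab_frame('side');crop(f['image'],140,40,280,200,3.7,'s8.png')
"
```

```text
time_s: 8.1
eef_pos: [0.4225, 0.3622, 0.3347]
ee_rot: [-0.0, 0.996, -0.085, -0.001]
ft_force: [0.3, 1.0, -0.0]
gripper_width: 0.0706
t 8.1 p [0.4225 0.3622 0.3347] tool axes [[0.99, -0.17, -0.0], [-0.17, -0.99, -0.0], [-0.0, 0.0, -1.0]] q [-0.12  0.18 -0.76  1.52  0.12  1.49 -2.62] w 0.0706 F [ 0.3  1.  -0. ]
```

View pics/s8.png

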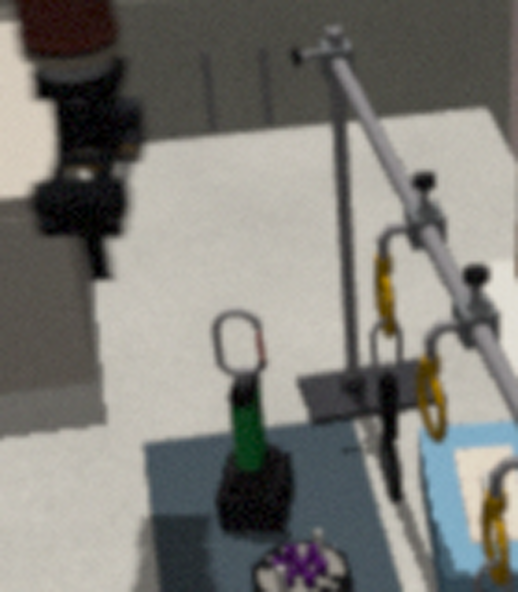

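```bash
python3 -m handwheel '[{"tx":0,"ty":0,"tz":0,"ax":0,"ay":0,"az":-0.12,"jaw":1},{"tx":0,"ty":0,"tz":0,"ax":0,"ay":0.1,"az":-0.1,"jaw":1},{"tx":0,"ty":0,"tz":0,"ax":0,"ay":0.14,"az":0,"jaw":1},{"tx":0,"ty":0,"tz":0,"ax":0,"ay":0.14,"az":0,"jaw":1},{"tx":0,"ty":0,"tz":0,"ax":0,"ay":0.14,"az":0,"jaw":1},{"tx":0,"ty":0,"tz":0,"ax":0,"ay":0.14,"az":0,"jaw":1}]'; python3 -c "
from h import *
st()
l=np.array([np.cos(-.3),np.sin(-.3),0]);z=l*np.cos(.35)-np.array([0,0,np.sin(.35)])
delta(np.array([.5385,.3455,.108])-z*.15,Rt(z,[0,0,1]))
"
```

```text
time_s: 8.75
eef_pos: [0.4126, 0.3709, 0.3404]
ee_rot: [-0.013, 0.942, 0.038, 0.332]
ft_force: [-1.6, 0.6, 3.8]
gripper_width: 0.0869
t 8.75 p [0.4126 0.3709 0.3404] tool axes [[0.78, 0.06, 0.63], [0.08, -1.0, 0.0], [0.63, 0.05, -0.78]] q [ 0.03 -0.26 -1.    1.95  0.38  0.94 -2.65] w 0.0869 F [-1.6  0.6  3.8]
t mm (tool) [-119.3  -16.9  136.3] world [  -8.7   16.2 -181. ]
rotvec tool [-0.313  0.536  0.225]
```

```bash
python3 -c "
from h import *
print(np.array(robot.state()['q']))
import pickle
s=pickle.load(open('f0.pkl','rb'))['side']
for uv in((165,155),(158,95),(35,165)): print(plane(s,*uv,0.0),plane(s,*uv,.2))
"; python3 -m handwheel '[{"tx":0,"ty":0,"tz":0,"ax":0,"ay":0,"az":-0.14,"jaw":1},{"tx":0,"ty":0,"tz":0,"ax":0,"ay":0,"az":-0.14,"jaw":1},{"tx":0,"ty":0,"tz":0,"ax":0,"ay":0,"az":-0.14,"jaw":1},{"tx":0,"ty":0,"tz":0,"ax":0,"ay":0,"az":-0.14,"jaw":1}]'; python3 -c "
from h import *
st()"
```

```text
[ 0.02622894 -0.26301402 -0.99530669  1.94641985  0.37970993  0.93953179
 -2.65465765]
[0.37250944 0.53126625 0.        ] [0.39265465 0.24587086 0.2       ]
[0.35901165 1.07410444 0.        ] [0.38180325 0.68227958 0.2       ]
[-0.15943372  0.58064583  0.        ] [-0.03499514  0.28556902  0.2       ]
time_s: 9.15
eef_pos: [0.4089, 0.3698, 0.3408]
ee_rot: [0.089, 0.889, 0.308, 0.328]
ft_force: [0.2, 0.1, -0.7]
gripper_width: 0.0868
t 9.15 p [0.4089 0.3698 0.3408] tool axes [[0.59, 0.61, 0.53], [0.49, -0.79, 0.36], [0.64, 0.04, -0.77]] q [-0.09 -0.24 -0.92  1.96  0.45  0.96 -2.14] w 0.0868 F [ 0.2  0.1 -0.7]
```

```bash
python3 -m handwheel '[{"tx":0,"ty":0,"tz":0,"ax":0,"ay":0,"az":-0.148,"jaw":1},{"tx":0,"ty":0,"tz":0,"ax":0,"ay":0,"az":-0.148,"jaw":1},{"tx":0,"ty":0,"tz":0,"ax":0,"ay":0,"az":-0.148,"jaw":1},{"tx":0,"ty":0,"tz":0,"ax":0,"ay":0,"az":-0.148,"jaw":1},{"tx":0,"ty":0,"tz":0,"ax":0,"ay":0,"az":-0.148,"jaw":1},{"tx":0,"ty":0,"tz":0,"ax":0,"ay":0,"az":-0.148,"jaw":1},{"tx":0,"ty":0,"tz":0,"ax":0,"ay":0,"az":-0.148,"jaw":1},{"tx":0,"ty":0,"tz":0,"ax":0,"ay":0,"az":-0.148,"jaw":1},{"tx":0,"ty":0,"tz":0,"ax":0,"ay":0,"az":-0.148,"jaw":1}]'; python3 -m handwheel '[{"tx":0,"ty":0,"tz":0,"ax":0,"ay":0,"az":-0.148,"jaw":1},{"tx":0,"ty":0,"tz":0,"ax":0,"ay":0,"az":-0.148,"jaw":1},{"tx":0,"ty":0,"tz":0,"ax":0,"ay":0,"az":-0.148,"jaw":1},{"tx":0,"ty":0,"tz":0,"ax":0,"ay":0,"az":-0.148,"jaw":1},{"tx":0,"ty":0,"tz":0,"ax":0,"ay":0,"az":-0.148,"jaw":1},{"tx":0,"ty":0,"tz":0,"ax":0,"ay":0,"az":-0.148,"jaw":1},{"tx":0,"ty":0,"tz":0,"ax":0,"ay":0,"az":-0.148,"jaw":1}]'; python3 -c "
from h import *
st()
l=np.array([np.cos(-.3),np.sin(-.3),0]);z=l*np.cos(.61)-np.array([0,0,np.sin(.61)])
delta(np.array([.5385,.3455,.1])-z*.12,Rt(z,[0,0,-1]))
"
```

```text
time_s: 10.05
eef_pos: [0.4072, 0.3707, 0.3426]
ee_rot: [0.276, 0.501, 0.795, 0.202]
ft_force: [0.6, 0.4, 0.1]
gripper_width: 0.087
time_s: 10.75
eef_pos: [0.406, 0.3715, 0.3437]
ee_rot: [0.341, 0.035, 0.939, 0.038]
ft_force: [0.2, 0.2, -0.6]
gripper_width: 0.0872
t 10.75 p [0.406  0.3715 0.3437] tool axes [[-0.77, 0.09, -0.64], [0.04, 0.99, 0.09], [0.64, 0.05, -0.76]] q [-0.45 -0.2  -0.65  1.97  0.56  1.02  0.16] w 0.0872 F [ 0.2  0.2 -0.6]
t mm (tool) [ 82.3 -11.9 158.8] world [  38.6    3.1 -175. ]
rotvec tool [ 0.256 -0.276  0.107]
```

```bash
python3 -m handwheel '[{"tx":15,"ty":0,"tz":30,"ax":0.09,"ay":-0.09,"az":0.04,"jaw":1},{"tx":15,"ty":0,"tz":30,"ax":0.09,"ay":-0.09,"az":0.04,"jaw":1},{"tx":20,"ty":0,"tz":25,"ax":0.08,"ay":-0.09,"az":0.03,"jaw":1},{"tx":20,"ty":0,"tz":25,"ax":0,"ay":0,"az":0,"jaw":1}]'; python3 -c "
from h import *
st()
l=np.array([np.cos(-.3),np.sin(-.3),0]);z=l*np.cos(.61)-np.array([0,0,np.sin(.61)])
delta(np.array([.5385,.3455,.1])-z*.12,Rt(z,[0,0,-1]))
"
```

```text
time_s: 11.15
eef_pos: [0.4375, 0.3715, 0.2301]
ee_rot: [0.451, 0.117, 0.882, -0.065]
ft_force: [0.9, 1.0, -0.4]
gripper_width: 0.087
t 11.15 p [0.4375 0.3715 0.2301] tool axes [[-0.57, 0.15, -0.81], [0.26, 0.96, -0.01], [0.78, -0.22, -0.58]] q [-0.52  0.24 -0.85  2.02  1.17  1.37 -0.58] w 0.087 F [ 0.9  1.  -0.4]
t mm (tool) [46.3  5.4 40.7] world [  7.    3.  -61.4]
rotvec tool [ 0.02  -0.014  0.027]
```

```bash
python3 -m handwheel '[{"tx":24,"ty":3,"tz":20,"ax":0.02,"ay":-0.014,"az":0.027,"jaw":1},{"tx":24,"ty":3,"tz":20,"ax":0,"ay":0,"az":0,"jaw":1},{"tx":0,"ty":0,"tz":0,"ax":0,"ay":0,"az":0,"jaw":1}]'; python3 -c "
from h import *
st()
l=np.array([np.cos(-.3),np.sin(-.3),0]);z=l*np.cos(.61)-np.array([0,0,np.sin(.61)])
delta(np.array([.5385,.3455,.1])-z*.12,Rt(z,[0,0,-1]))
import pickle
f=robot.grab_frame('wrist');cv2.imwrite('pics/w9.png',f['image']);pickle.dump(f,open('w9.pkl','wb'))
f=robot.grab_frame('side');crop(f['image'],140,60,280,200,4,'s9.png')
"
```

```text
time_s: 11.45
eef_pos: [0.4433, 0.3747, 0.1595]
ee_rot: [0.455, 0.131, 0.878, -0.072]
ft_force: [-0.9, -0.0, -0.2]
gripper_width: 0.0873
t 11.45 p [0.4433 0.3747 0.1595] tool axes [[-0.55, 0.16, -0.82], [0.29, 0.96, -0.01], [0.78, -0.25, -0.58]] q [-0.59  0.4  -0.81  2.04  1.28  1.4  -0.76] w 0.0873 F [-0.9 -0.  -0.2]
t mm (tool) [-8.2  0.1 -4.3] world [ 1.2 -0.2  9.2]
rotvec tool [-0.004 -0.003  0.007]
```

View pics/w9.png

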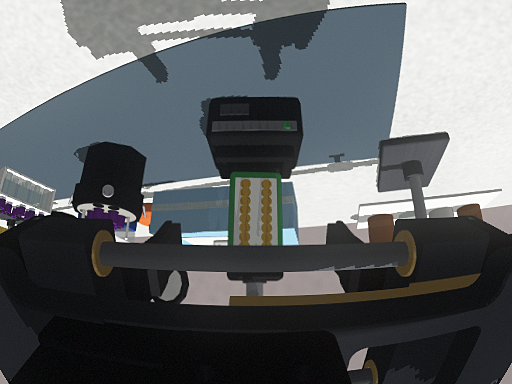

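View pics/s9.png

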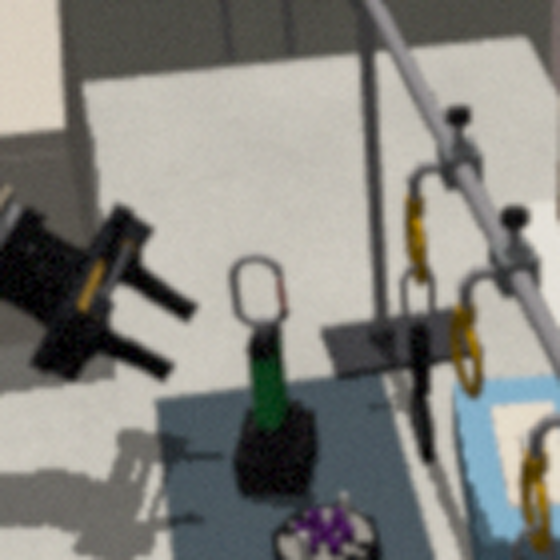

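```bash
python3 -m handwheel '[{"tx":-6,"ty":0,"tz":20,"ax":0,"ay":0,"az":0,"jaw":1},{"tx":-3,"ty":0,"tz":30,"ax":0,"ay":0,"az":0,"jaw":1},{"tx":0,"ty":0,"tz":30,"ax":0,"ay":0,"az":0,"jaw":1},{"tx":0,"ty":0,"tz":0,"ax":0,"ay":0,"az":0,"jaw":1}]'; python3 -c "
from h import *
st()
l=np.array([np.cos(-.3),np.sin(-.3),0]);z=l*np.cos(.61)-np.array([0,0,np.sin(.61)])
delta(np.array([.5385,.3455,.1])-z*.01,Rt(z,[0,0,-1]))
f=robot.grab_frame('wrist');cv2.imwrite('pics/w10.png',f['image'])
f=robot.grab_frame('side');crop(f['image'],140,60,280,200,4,'s10.png')
"
```

```text
time_s: 11.95
eef_pos: [0.5174, 0.3573, 0.1356]
ee_rot: [0.461, 0.133, 0.875, -0.065]
ft_force: [0.6, -0.2, -0.0]
gripper_width: 0.0873
t 11.95 p [0.5174 0.3573 0.1356] tool axes [[-0.54, 0.17, -0.82], [0.29, 0.96, 0.01], [0.79, -0.24, -0.57]] q [-0.51  0.45 -0.73  2.03  1.41  1.3  -0.76] w 0.0873 F [ 0.6 -0.2 -0. ]
t mm (tool) [15.8 -5.4 29.6] world [ 13.3  -9.4 -29.9]
rotvec tool [ 0.007  0.008 -0.006]
```

View pics/w10.png

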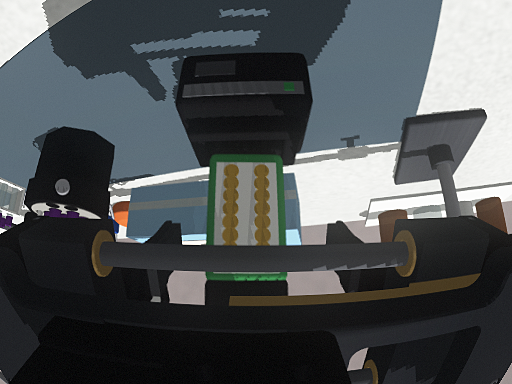

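View pics/s10.png

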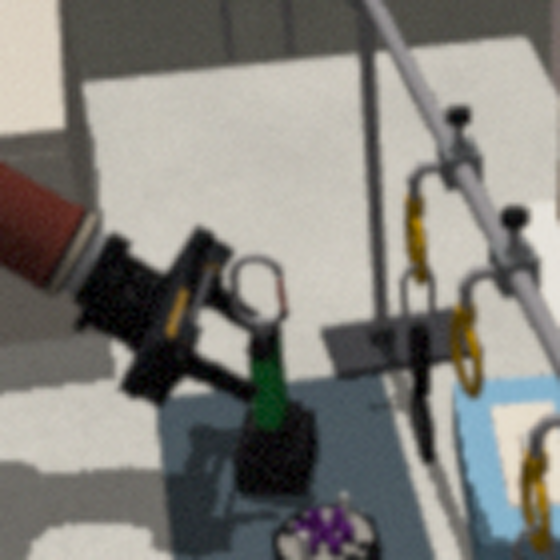

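```bash
python3 -m handwheel '[{"tx":16,"ty":-5,"tz":0,"ax":0,"ay":0,"az":0,"jaw":1},{"tx":4,"ty":0,"tz":16,"ax":0,"ay":0,"az":0,"jaw":1},{"tx":0,"ty":0,"tz":16,"ax":0,"ay":0,"az":0,"jaw":1},{"tx":0,"ty":0,"tz":0,"ax":0,"ay":0,"az":0,"jaw":1}]'; python3 -c "
from h import *
st()
l=np.array([np.cos(-.3),np.sin(-.3),0]);z=l*np.cos(.61)-np.array([0,0,np.sin(.61)])
delta(np.array([.5385,.3455,.1])-z*.01,Rt(z,[0,0,-1]))
f=robot.grab_frame('wrist');cv2.imwrite('pics/w11.png',f['image'])
f=robot.grab_frame('side');crop(f['image'],140,60,280,200,4,'s11.png')
"
```

```text
time_s: 12.45
eef_pos: [0.5298, 0.3543, 0.108]
ee_rot: [0.464, 0.133, 0.874, -0.059]
ft_force: [0.6, -0.0, 0.4]
gripper_width: 0.0872
t 12.45 p [0.5298 0.3543 0.108 ] tool axes [[-0.53, 0.18, -0.83], [0.29, 0.96, 0.02], [0.79, -0.23, -0.56]] q [-0.52  0.5  -0.7   2.04  1.47  1.28 -0.82] w 0.0872 F [ 0.6 -0.   0.4]
t mm (tool) [ 0.3 -5.9  3.4] world [ 0.9 -6.4 -2.3]
rotvec tool [ 0.019  0.012 -0.012]
```

View pics/w11.png

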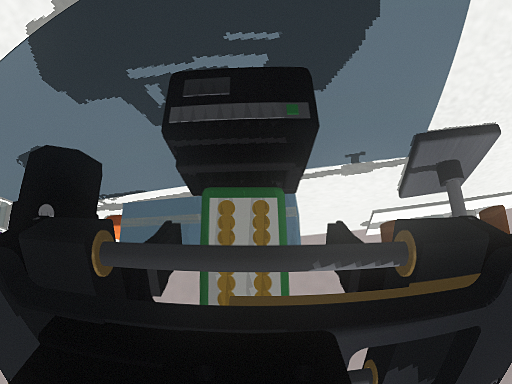

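View pics/s11.png

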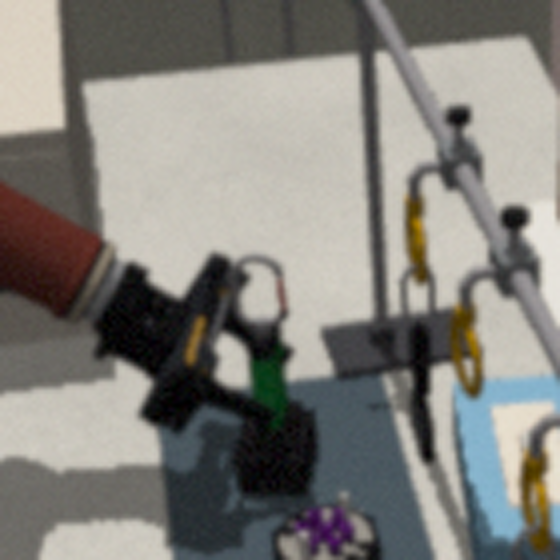

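```bash
python3 -m handwheel '[{"tx":0,"ty":-9,"tz":4,"ax":0.02,"ay":0.01,"az":-0.012,"jaw":0.8},{"tx":0,"ty":0,"tz":0,"ax":0,"ay":0,"az":0,"jaw":0.7},{"tx":0,"ty":0,"tz":0,"ax":0,"ay":0,"az":0,"jaw":0.7}]'; python3 -c "
from h import *
st()
l=np.array([np.cos(-.3),np.sin(-.3),0]);z=l*np.cos(.61)-np.array([0,0,np.sin(.61)])
delta(np.array([.5385,.3455,.1])-z*.01,Rt(z,[0,0,-1]))
f=robot.grab_frame('wrist');crop(f['image'],130,120,380,320,3,'w12.png')
"
```

```text
time_s: 12.85
eef_pos: [0.529, 0.3461, 0.1073]
ee_rot: [0.457, 0.132, 0.877, -0.069]
ft_force: [-0.0, 0.2, -0.2]
gripper_width: 0.0704
t 12.85 p [0.529  0.3461 0.1073] tool axes [[-0.55, 0.17, -0.82], [0.3, 0.96, -0.0], [0.78, -0.24, -0.57]] q [-0.51  0.49 -0.7   2.04  1.45  1.28 -0.79] w 0.0704 F [-0.   0.2 -0.2]
t mm (tool) [0.7 2.2 1.8] world [ 1.7  1.8 -1.6]
rotvec tool [-0.     0.001  0.001]
```

View pics/w12.png

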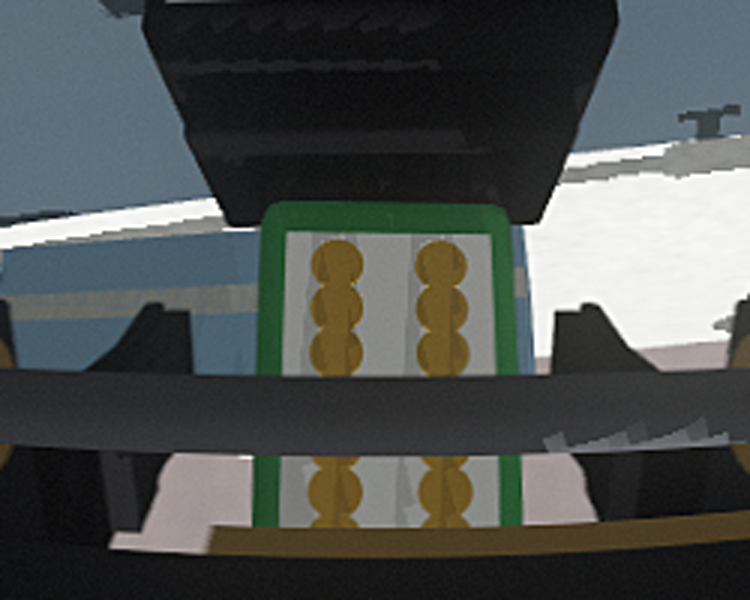

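```bash
python3 -m handwheel '[{"tx":0,"ty":3,"tz":2,"ax":0,"ay":0,"az":0,"jaw":0.4},{"tx":0,"ty":0,"tz":0,"ax":0,"ay":0,"az":0,"jaw":0},{"tx":0,"ty":0,"tz":0,"ax":0,"ay":0,"az":0,"jaw":0},{"tx":0,"ty":0,"tz":0,"ax":0,"ay":0,"az":0,"jaw":0},{"tx":0,"ty":0,"tz":0,"ax":0,"ay":0,"az":0,"jaw":0},{"tx":0,"ty":0,"tz":0,"ax":0,"ay":0,"az":0,"jaw":0}]'; python3 -c "
from h import *
st()
l=np.array([np.cos(-.3),np.sin(-.3),0]);z=l*np.cos(.61)-np.array([0,0,np.sin(.61)])
delta(np.array([.5385,.3455,.1])-z*.01,Rt(z,[0,0,-1]))
f=robot.grab_frame('side');crop(f['image'],140,60,280,200,4,'s12.png')
"
```

```text
time_s: 13.5
eef_pos: [0.5316, 0.3487, 0.1063]
ee_rot: [0.458, 0.132, 0.877, -0.069]
ft_force: [-0.4, 0.3, 0.1]
gripper_width: 0.0462
t 13.5 p [0.5316 0.3487 0.1063] tool axes [[-0.55, 0.17, -0.82], [0.3, 0.96, -0.0], [0.78, -0.24, -0.57]] q [-0.51  0.5  -0.7   2.04  1.45  1.28 -0.79] w 0.0462 F [-0.4  0.3  0.1]
t mm (tool) [ 0.9 -1.  -0.2] world [-0.9 -0.8 -0.6]
rotvec tool [-0.     0.001  0.001]
```

View pics/s12.png

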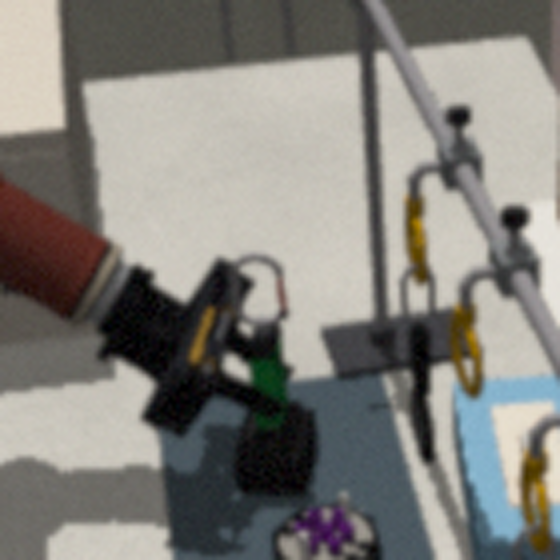

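```bash
python3 -m handwheel '[{"tx":-12,"ty":0,"tz":-9,"ax":0,"ay":0,"az":0,"jaw":0},{"tx":-16,"ty":0,"tz":-11,"ax":0,"ay":0,"az":0,"jaw":0},{"tx":-25,"ty":0,"tz":-17,"ax":0,"ay":0,"az":0,"jaw":0},{"tx":-25,"ty":0,"tz":-17,"ax":0,"ay":0,"az":0,"jaw":0},{"tx":-25,"ty":0,"tz":-17,"ax":0,"ay":0,"az":0,"jaw":0},{"tx":0,"ty":0,"tz":0,"ax":0,"ay":0,"az":0,"jaw":0},{"tx":0,"ty":0,"tz":0,"ax":0,"ay":0,"az":0,"jaw":0}]'; python3 -c "
from h import *
st()
f=robot.grab_frame('side');crop(f['image'],140,40,280,180,4,'s13.png')
f=robot.grab_frame('wrist');cv2.imwrite('pics/w13.png',f['image'])
"
```

```text
time_s: 14.25
eef_pos: [0.5295, 0.3476, 0.2283]
ee_rot: [0.452, 0.13, 0.88, -0.071]
ft_force: [0.1, -0.3, -4.0]
gripper_width: 0.0456
t 14.25 p [0.5295 0.3476 0.2283] tool axes [[-0.56, 0.16, -0.81], [0.29, 0.96, -0.01], [0.78, -0.24, -0.58]] q [-0.43  0.29 -0.77  1.97  1.26  1.27 -0.51] w 0.0456 F [ 0.1 -0.3 -4. ]
```

View pics/s13.png

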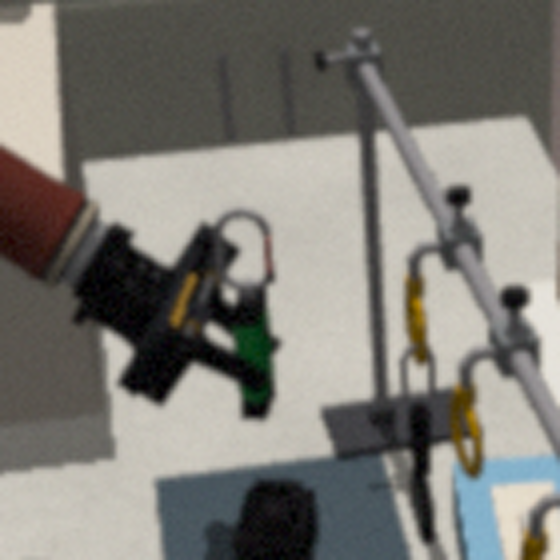

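View pics/w13.png

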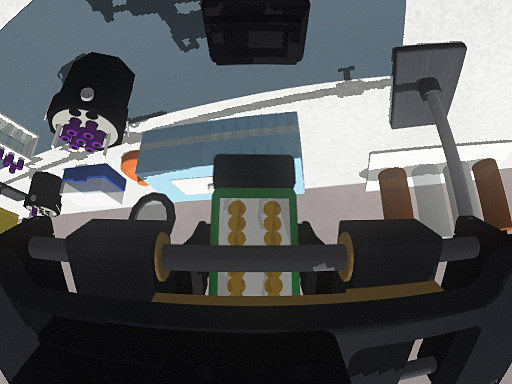

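```bash
cat > ring.py <<'E'
from h import *
import pickle,sys
F=pickle.load(open('f0.pkl','rb'))
def ring(f,e,yaw,r):
    a=np.linspace(0,2*np.pi,60);y=np.array([-np.sin(yaw),np.cos(yaw),0])
    return np.array([proj(f,np.array(e)+[0,0,.028]+y*r*np.sin(t)+np.array([0,0,-r*np.cos(t)])) for t in a])
e=[float(v) for v in sys.argv[1:4]];yaw=.053
out=[]
for n,(x0,y0) in(('top',(215,130)),('side',(240,115))):
    f=F[n];w,h=50,65;s=7.8
    im=cv2.resize(f['image'][y0:y0+h,x0:x0+w],None,fx=s,fy=s,interpolation=cv2.INTER_CUBIC)
    for r,c in((.028,(255,0,255)),):
        u=(ring(f,e,yaw,r)+.5-[x0,y0])*s;cv2.polylines(im,[np.round(u).astype(np.int32)],True,c,1,cv2.LINE_AA)
    out.append(im)
cv2.imwrite('pics/'+sys.argv[4],np.hstack(out))
E
python3 ring.py .669 .027 .310 r1.png
```

```text
(no output)
```

View pics/r1.png

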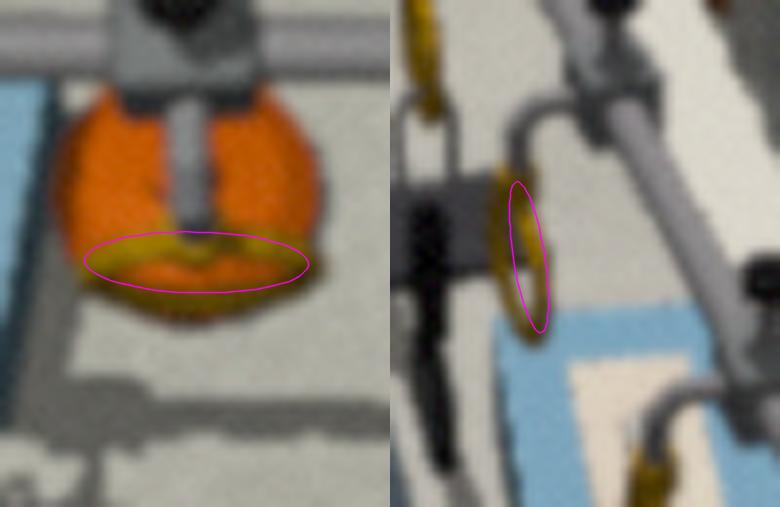

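```bash
python3 ring.py .664 .025 .310 r2.png
```

```text
(no output)
```

View pics/r2.png

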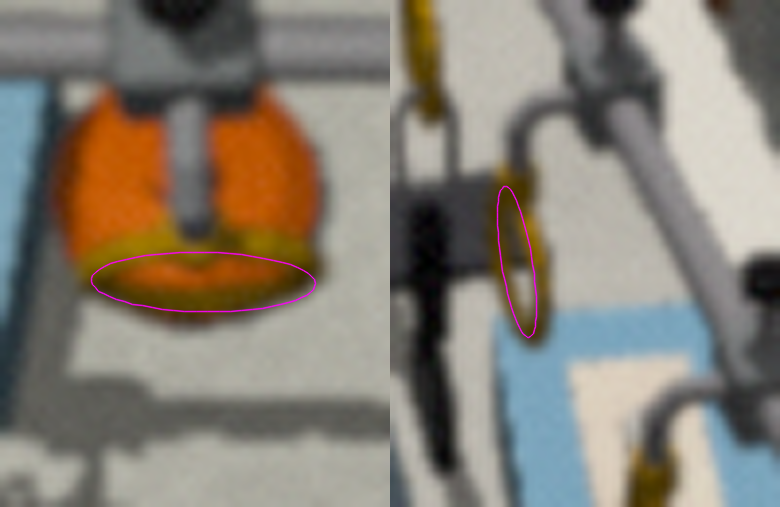

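```bash
cat > tgt.py <<'E'
from h import *
import sys
# lamp axis x,y, base z, heading -> tool
def T(x,y,zb,hd,tilt=.607,off=.0075):
    l=np.array([np.cos(hd),np.sin(hd),0]);z=l*np.cos(tilt)-np.array([0,0,np.sin(tilt)])
    return np.array([x,y,0])-l*off+[0,0,zb+.0583],Rt(z,[0,0,-1])
if __name__=='__main__':
    a=[float(v) for v in sys.argv[1:5]];st();delta(*T(*a))
    print('world-z in tool',np.round(pose()[1].inv().apply([0,0,1]),2),'world-x',np.round(pose()[1].inv().apply([1,0,0]),2),'world-y',np.round(pose()[1].inv().apply([0,1,0]),2))
E
python3 tgt.py .56 .12 .18 -.03;python3 tgt.py .606 .025 .165 -.03
```

```text
t 14.35 p [0.5295 0.3477 0.2277] tool axes [[-0.56, 0.16, -0.81], [0.29, 0.96, -0.01], [0.78, -0.24, -0.58]] q [-0.43  0.29 -0.77  1.97  1.26  1.27 -0.51] w 0.0458 F [-0.1  0.1 -4.1]
t mm (tool) [ -58.5 -210.9   67. ] world [  23.  -227.5   10.6]
rotvec tool [-0.223 -0.014 -0.146]
world-z in tool [-0.81 -0.01 -0.58] world-x [-0.56  0.29  0.78] world-y [ 0.16  0.96 -0.24]
t 14.35 p [0.5295 0.3477 0.2277] tool axes [[-0.56, 0.16, -0.81], [0.29, 0.96, -0.01], [0.78, -0.24, -0.58]] q [-0.43  0.29 -0.77  1.97  1.26  1.27 -0.51] w 0.0458 F [-0.1  0.1 -4.1]
t mm (tool) [ -87.4 -288.2  134.5] world [  69.  -322.5   -4.4]
rotvec tool [-0.223 -0.014 -0.146]
world-z in tool [-0.81 -0.01 -0.58] world-x [-0.56  0.29  0.78] world-y [ 0.16  0.96 -0.24]
```

```bash
python3 -m handwheel '[{"tx":-14,"ty":-20,"tz":3,"ax":0,"ay":0,"az":0,"jaw":0},{"tx":-10,"ty":-35,"tz":10,"ax":0,"ay":0,"az":0,"jaw":0},{"tx":-10,"ty":-35,"tz":11,"ax":-0.04,"ay":0,"az":-0.025,"jaw":0},{"tx":-10,"ty":-35,"tz":11,"ax":-0.04,"ay":0,"az":-0.025,"jaw":0},{"tx":-10,"ty":-35,"tz":8,"ax":-0.04,"ay":0,"az":-0.025,"jaw":0}]'; python3 tgt.py .575 .06 .170 -.03
```

```text
time_s: 14.85
eef_pos: [0.5488, 0.1771, 0.2359]
ee_rot: [0.448, 0.061, 0.891, -0.033]
ft_force: [1.0, -0.3, -3.0]
gripper_width: 0.0459
t 14.85 p [0.5488 0.1771 0.2359] tool axes [[-0.59, 0.08, -0.8], [0.14, 0.99, -0.0], [0.79, -0.11, -0.6]] q [-0.12 -0.13 -0.63  2.29  1.19  0.67 -0.21] w 0.0459 F [ 1.  -0.3 -3. ]
t mm (tool) [ -14.2 -113.1   32.8] world [  18.7 -116.9   -7.6]
rotvec tool [-0.092 -0.031 -0.06 ]
world-z in tool [-0.8 -0.  -0.6] world-x [-0.59  0.14  0.79] world-y [ 0.08  0.99 -0.11]
```

```bash
python3 -m handwheel '[{"tx":-8,"ty":-32,"tz":12,"ax":-0.04,"ay":-0.01,"az":-0.025,"jaw":0},{"tx":-8,"ty":-32,"tz":12,"ax":-0.04,"ay":-0.01,"az":-0.025,"jaw":0},{"tx":-4,"ty":-32,"tz":8,"ax":-0.02,"ay":-0.01,"az":-0.01,"jaw":0}]'; python3 tgt.py .60 .025 .160 -.03
```

```text
time_s: 15.15
eef_pos: [0.5741, 0.0777, 0.2298]
ee_rot: [0.46, 0.012, 0.888, -0.004]
ft_force: [1.3, -0.2, -3.3]
gripper_width: 0.0459
t 15.15 p [0.5741 0.0777 0.2298] tool axes [[-0.58, 0.02, -0.82], [0.02, 1.0, 0.0], [0.82, -0.02, -0.58]] q [ 0.15 -0.22 -0.51  2.4   1.4   0.24 -0.14] w 0.0459 F [ 1.3 -0.2 -3.3]
t mm (tool) [ -2.2 -52.1  22.6] world [ 18.5 -52.5 -11.5]
rotvec tool [ 0.006 -0.007  0.   ]
world-z in tool [-0.82  0.   -0.58] world-x [-0.58  0.02  0.82] world-y [ 0.02  1.   -0.02]
```

```bash
python3 -m handwheel '[{"tx":-2,"ty":-26,"tz":14,"ax":0,"ay":0,"az":0,"jaw":0},{"tx":-2,"ty":-24,"tz":10,"ax":0,"ay":0,"az":0,"jaw":0},{"tx":0,"ty":0,"tz":0,"ax":0,"ay":0,"az":0,"jaw":0}]'; python3 tgt.py .606 .025 .146 -.03; python3 -c "
from h import *
import pickle
print(np.round(robot.state()['q'],3))
f=robot.grab_frame('side');pickle.dump(f,open('s14.pkl','wb'));cv2.imwrite('pics/s14f.png',f['image']);crop(f['image'],190,90,300,210,5,'s14.png')
f=robot.grab_frame('top');pickle.dump(f,open('t14.pkl','wb'));crop(f['image'],180,110,320,250,4,'t14.png')
"
```

```text
time_s: 15.45
eef_pos: [0.5922, 0.0184, 0.2128]
ee_rot: [0.456, 0.014, 0.89, -0.006]
ft_force: [-0.8, 0.2, -3.4]
gripper_width: 0.0459
t 15.45 p [0.5922 0.0184 0.2128] tool axes [[-0.58, 0.02, -0.81], [0.03, 1.0, 0.0], [0.81, -0.02, -0.58]] q [ 0.26 -0.17 -0.45  2.4   1.82  0.13 -0.44] w 0.0459 F [-0.8  0.2 -3.4]
t mm (tool) [3.3 7.  9.9] world [ 6.3  6.8 -8.5]
rotvec tool [-0.    -0.016 -0.002]
world-z in tool [-0.81  0.   -0.58] world-x [-0.58  0.03  0.81] world-y [ 0.02  1.   -0.02]
[ 0.265 -0.167 -0.453  2.397  1.821  0.133 -0.438]
```

View pics/s14.png

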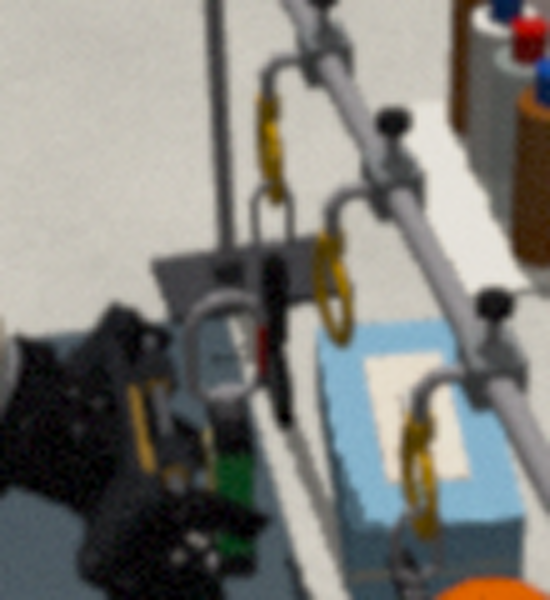

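View pics/t14.png

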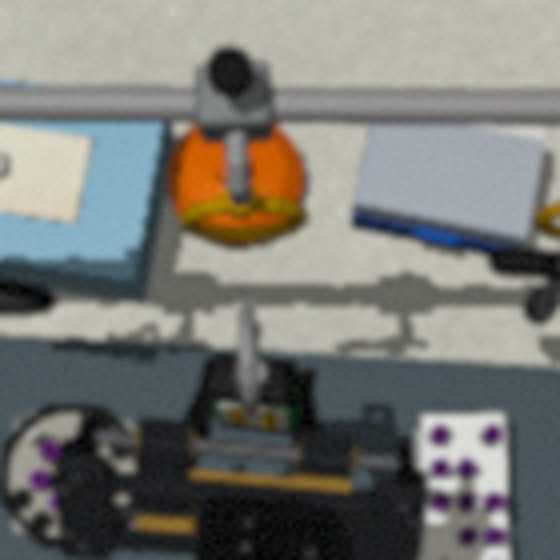

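```bash
cat > ov2.py <<'E'
from ov import *
import pickle,sys
from ring import ring
E
cat > chk.py <<'E'
from ov import *
import pickle,sys
def ring(f,e,yaw,r):
    a=np.linspace(0,2*np.pi,60);y=np.array([-np.sin(yaw),np.cos(yaw),0])
    return np.array([proj(f,np.array(e)+[0,0,.028]+y*r*np.sin(t)+np.array([0,0,-r*np.cos(t)])) for t in a])
def overlay(f,box,s,lp,base,eye,name):
    x0,y0,x1,y1=box
    im=cv2.resize(f['image'][y0:y1,x0:x1],None,fx=s,fy=s,interpolation=cv2.INTER_CUBIC)
    draw(f,lp,z0=base,s=s,x0=x0,y0=y0,im=im,dock=False)
    u=(ring(f,eye,.053,.028)+.5-[x0,y0])*s;cv2.polylines(im,[np.round(u).astype(np.int32)],True,(255,0,255),1,cv2.LINE_AA)
    cv2.imwrite('pics/'+name,im)
def lampnow(sw=.12,off=.0075,dz=.0583):
    p,R=pose();z=R.as_matrix()[:,2];h=np.arctan2(z[1],z[0]);l=np.array([np.cos(h),np.sin(h)])
    q=p[:2]+l*off;return [q[0],q[1],h,sw],p[2]-dz
EYE=[.666,.025,.310]
E
python3 - <<'E'
from chk import *
lp,b=lampnow();print(lp,b)
overlay(pickle.load(open('s14.pkl','rb')),(210,110,280,215),5.6,lp,b,EYE,'o1.png')
overlay(pickle.load(open('t14.pkl','rb')),(215,140,270,215),7,lp,b,EYE,'o2.png')
E
```

```text
[np.float64(0.5993732836269573), np.float64(0.022074383397254038), np.float64(-0.02507173303474161), 0.12] 0.15494887533506496
```

View pics/o1.png

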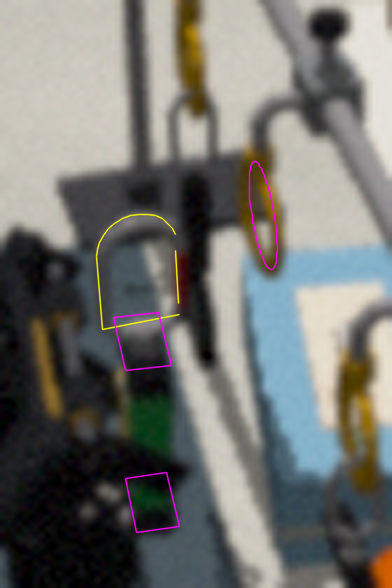

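View pics/o2.png

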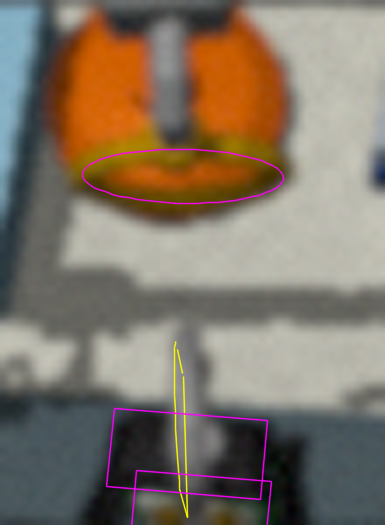

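```bash
python3 -m handwheel '[{"tx":-5,"ty":5,"tz":13,"ax":0,"ay":-0.01,"az":0,"jaw":0},{"tx":-5,"ty":4,"tz":13,"ax":0,"ay":0,"az":0,"jaw":0},{"tx":0,"ty":0,"tz":0,"ax":0,"ay":0,"az":0,"jaw":0}]'; python3 tgt.py .628 .028 .148 -.03; python3 - <<'E'
from chk import *
lp,b=lampnow();print(lp,b)
s=robot.grab_frame('side');t=robot.grab_frame('top');pickle.dump((s,t),open('st15.pkl','wb'))
overlay(s,(225,120,275,190),8,lp,b,EYE,'o3.png')
overlay(t,(215,140,270,215),7,lp,b,EYE,'o4.png')
crop(s['image'],225,120,275,190,8,'s15.png')
E
```

```text
time_s: 15.85
eef_pos: [0.6181, 0.0345, 0.2036]
ee_rot: [0.459, 0.012, 0.888, -0.003]
ft_force: [-0.1, 0.5, -3.9]
gripper_width: 0.0459
t 15.85 p [0.6181 0.0345 0.2036] tool axes [[-0.58, 0.02, -0.82], [0.02, 1.0, 0.0], [0.82, -0.02, -0.58]] q [ 0.18 -0.08 -0.41  2.36  1.96  0.2  -0.58] w 0.0459 F [-0.1  0.5 -3.9]
t mm (tool) [-3.7 -6.2  0.5] world [ 2.4 -6.2  2.7]
rotvec tool [ 0.008 -0.01  -0.   ]
world-z in tool [-0.82  0.   -0.58] world-x [-0.58  0.02  0.82] world-y [ 0.02  1.   -0.02]
[np.float64(0.6255956156464982), np.float64(0.03431588146198313), np.float64(-0.02021509042914798), 0.12] 0.14528980793266105
```

View pics/o3.png

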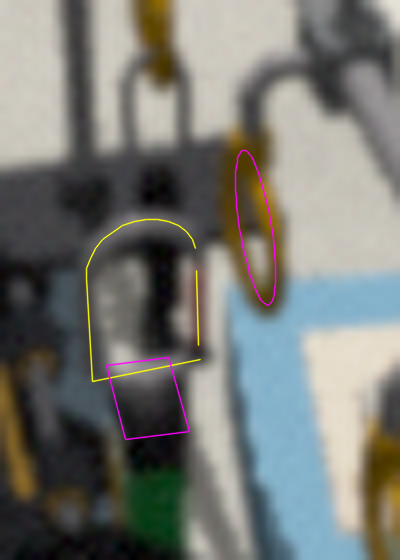

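View pics/s15.png

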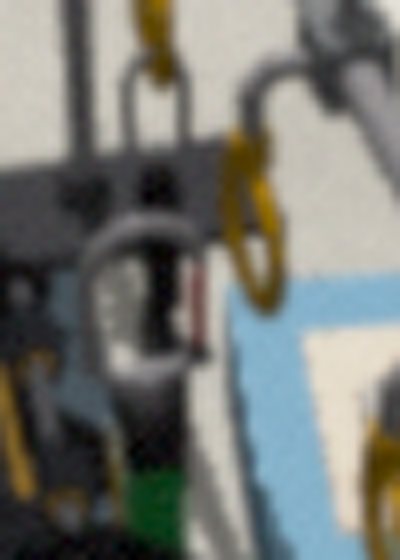

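View pics/o4.png

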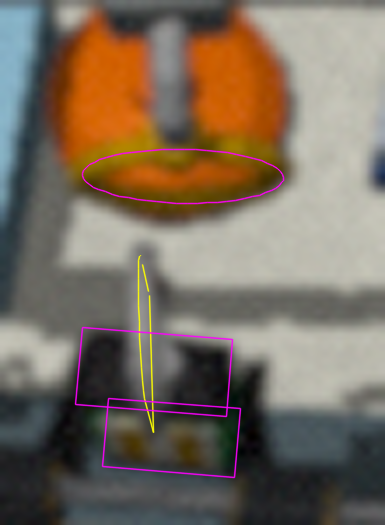

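```bash
python3 -m handwheel '[{"tx":-3,"ty":-9,"tz":-1,"ax":0,"ay":-0.01,"az":0,"jaw":0},{"tx":0,"ty":0,"tz":0,"ax":0,"ay":0,"az":0,"jaw":0}]'; python3 tgt.py .628 .025 .147 -.03
```

```text
time_s: 16.15
eef_pos: [0.6165, 0.0261, 0.206]
ee_rot: [0.463, 0.011, 0.886, -0.003]
ft_force: [-0.1, -1.1, -3.8]
gripper_width: 0.0458
t 16.15 p [0.6165 0.0261 0.206 ] tool axes [[-0.57, 0.02, -0.82], [0.02, 1.0, 0.0], [0.82, -0.02, -0.57]] q [ 0.18 -0.09 -0.38  2.37  2.06  0.19 -0.66] w 0.0458 F [-0.1 -1.1 -3.8]
t mm (tool) [-1.8 -0.8  3.7] world [ 4.  -0.9 -0.7]
rotvec tool [ 0.009 -0.001  0.001]
world-z in tool [-0.82  0.   -0.57] world-x [-0.57  0.02  0.82] world-y [ 0.02  1.   -0.02]
```

```bash
python3 -m handwheel '[{"tx":-5,"ty":0,"tz":7,"ax":0,"ay":0,"az":0,"jaw":0},{"tx":-5,"ty":-1,"tz":7,"ax":0,"ay":0,"az":0,"jaw":0},{"tx":0,"ty":0,"tz":0,"ax":0,"ay":0,"az":0,"jaw":0}]'; python3 tgt.py .628 .025 .147 -.03;  python3 - <<'E'
from chk import *
lp,b=lampnow();print(lp,b)
s=robot.grab_frame('side');t=robot.grab_frame('top')
overlay(t,(215,140,270,215),7,lp,b,EYE,'o6.png')
crop(s['image'],225,120,275,190,8,'s16.png')
E
```

```text
time_s: 16.45
eef_pos: [0.6342, 0.0258, 0.2065]
ee_rot: [0.463, 0.01, 0.886, -0.003]
ft_force: [-1.5, -1.0, -3.9]
gripper_width: 0.0458
t 16.45 p [0.6342 0.0258 0.2065] tool axes [[-0.57, 0.02, -0.82], [0.02, 1.0, 0.0], [0.82, -0.01, -0.57]] q [ 0.18 -0.05 -0.38  2.33  2.07  0.19 -0.65] w 0.0458 F [-1.5 -1.  -3.9]
t mm (tool) [  8.8  -0.8 -10.6] world [-13.7  -0.5  -1.2]
rotvec tool [ 0.01  -0.001  0.002]
world-z in tool [-0.82  0.   -0.57] world-x [-0.57  0.02  0.82] world-y [ 0.02  1.   -0.01]
[np.float64(0.6417046238206904), np.float64(0.025628891219429933), np.float64(-0.017514839646866766), 0.12] 0.14815773238916463
```

View pics/s16.png

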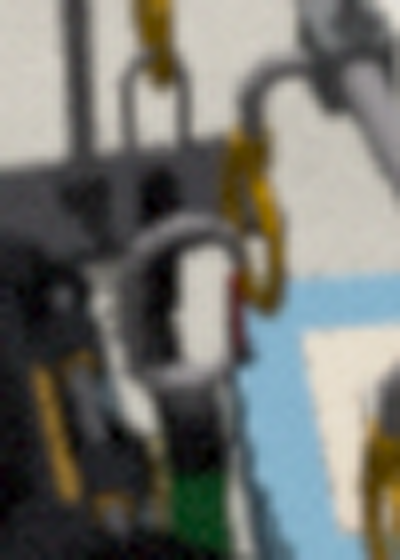

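View pics/o6.png

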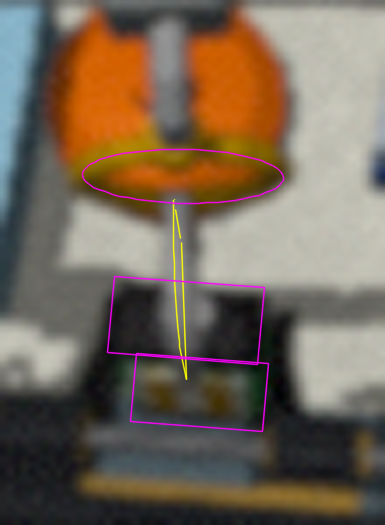

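```bash
python3 -m handwheel '[{"tx":-4,"ty":0,"tz":7,"ax":0,"ay":0,"az":0,"jaw":0},{"tx":-5,"ty":0,"tz":7,"ax":0,"ay":0,"az":0,"jaw":0},{"tx":0,"ty":0,"tz":0,"ax":0,"ay":0,"az":0,"jaw":0}]'; python3 tgt.py .666 .025 .147 -.03;  python3 - <<'E'
from chk import *
lp,b=lampnow();print(lp,b)
s=robot.grab_frame('side')
crop(s['image'],225,120,275,190,8,'s17.png')
E
```

```text
time_s: 16.85
eef_pos: [0.651, 0.0257, 0.2049]
ee_rot: [0.462, 0.01, 0.887, -0.003]
ft_force: [-2.2, -0.9, -4.0]
gripper_width: 0.0457
t 16.85 p [0.651  0.0257 0.2049] tool axes [[-0.57, 0.02, -0.82], [0.02, 1.0, 0.0], [0.82, -0.01, -0.57]] q [ 0.18 -0.01 -0.38  2.3   2.08  0.2  -0.65] w 0.0457 F [-2.2 -0.9 -4. ]
t mm (tool) [-4.6 -0.3  6. ] world [ 7.5 -0.4  0.4]
rotvec tool [ 0.011 -0.003  0.002]
world-z in tool [-0.82  0.   -0.57] world-x [-0.57  0.02  0.82] world-y [ 0.02  1.   -0.01]
[np.float64(0.6584788201642823), np.float64(0.02552393771921566), np.float64(-0.017052927944454694), 0.12] 0.14664706115676623
```

View pics/s17.png

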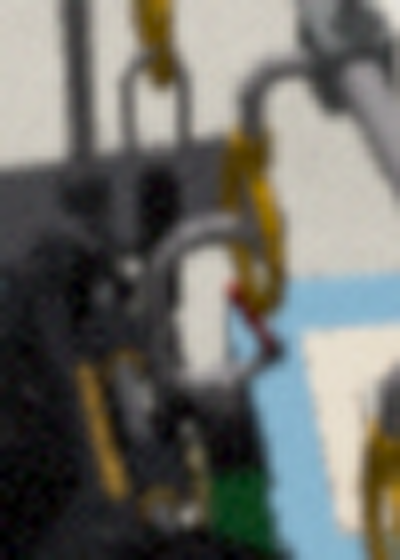

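```bash
python3 -m handwheel '[{"tx":-4,"ty":0,"tz":6,"ax":0,"ay":0,"az":0,"jaw":0},{"tx":-3,"ty":0,"tz":4,"ax":0,"ay":0,"az":0,"jaw":0},{"tx":0,"ty":0,"tz":0,"ax":0,"ay":0,"az":0,"jaw":0}]'; python3 tgt.py .666 .025 .147 -.03;  python3 - <<'E'
from chk import *
lp,b=lampnow();print(lp,b)
s=robot.grab_frame('side')
crop(s['image'],225,120,275,190,8,'s18.png')
E
```

```text
time_s: 17.2
eef_pos: [0.663, 0.0253, 0.2036]
ee_rot: [0.461, 0.01, 0.887, -0.003]
ft_force: [-0.9, 0.2, -6.2]
gripper_width: 0.0458
t 17.2 p [0.663  0.0253 0.2036] tool axes [[-0.57, 0.02, -0.82], [0.02, 1.0, 0.0], [0.82, -0.01, -0.57]] q [ 0.18  0.02 -0.37  2.27  2.07  0.2  -0.63] w 0.0458 F [-0.9  0.2 -6.2]
t mm (tool) [ 1.2 -0.1 -4.7] world [-4.5 -0.   1.7]
rotvec tool [ 0.011 -0.005  0.002]
world-z in tool [-0.82  0.   -0.57] world-x [-0.57  0.02  0.82] world-y [ 0.02  1.   -0.01]
[np.float64(0.6704976896533119), np.float64(0.025135540359366885), np.float64(-0.01704008350791408), 0.12] 0.14530084139841826
```

View pics/s18.png

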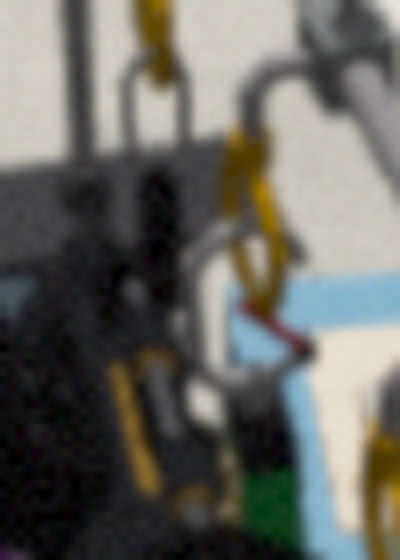

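```bash
python3 -m handwheel '[{"tx":6,"ty":0,"tz":3,"ax":0,"ay":0,"az":0,"jaw":0},{"tx":6,"ty":0,"tz":3,"ax":0,"ay":0,"az":0,"jaw":0},{"tx":0,"ty":0,"tz":0,"ax":0,"ay":0,"az":0,"jaw":0}]'; python3 tgt.py .666 .025 .124 -.03;  python3 - <<'E'
from chk import *
lp,b=lampnow();print(lp,b)
s=robot.grab_frame('side')
crop(s['image'],225,120,275,190,8,'s19.png')
E
```

```text
time_s: 17.55
eef_pos: [0.661, 0.0255, 0.1904]
ee_rot: [0.462, 0.01, 0.887, -0.003]
ft_force: [-0.2, 0.1, -3.9]
gripper_width: 0.0456
t 17.55 p [0.661  0.0255 0.1904] tool axes [[-0.57, 0.02, -0.82], [0.02, 1.0, 0.0], [0.82, -0.01, -0.57]] q [ 0.18  0.04 -0.38  2.29  2.19  0.23 -0.75] w 0.0456 F [-0.2  0.1 -3.9]
t mm (tool) [ 8.1 -0.3  2.7] world [-2.5 -0.2 -8.1]
rotvec tool [ 0.011 -0.004  0.002]
world-z in tool [-0.82  0.   -0.57] world-x [-0.57  0.02  0.82] world-y [ 0.02  1.   -0.01]
[np.float64(0.6684580577557937), np.float64(0.02533504625450141), np.float64(-0.016791557705605226), 0.12] 0.13214417766103295
```

View pics/s19.png

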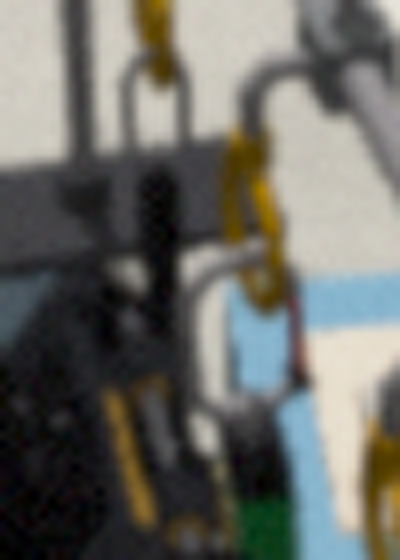

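```bash
python3 -m handwheel '[{"tx":5,"ty":0,"tz":2,"ax":0,"ay":0,"az":0,"jaw":0},{"tx":2,"ty":0,"tz":1,"ax":0,"ay":0,"az":0,"jaw":0},{"tx":0,"ty":0,"tz":0,"ax":0,"ay":0,"az":0,"jaw":0}]'; python3 tgt.py .666 .025 .122 -.03
```

```text
time_s: 17.9
eef_pos: [0.6608, 0.0255, 0.1857]
ee_rot: [0.463, 0.01, 0.886, -0.003]
ft_force: [0.4, 0.2, -4.6]
gripper_width: 0.046
t 17.9 p [0.6608 0.0255 0.1857] tool axes [[-0.57, 0.02, -0.82], [0.02, 1.0, 0.0], [0.82, -0.01, -0.57]] q [ 0.19  0.05 -0.39  2.29  2.24  0.24 -0.8 ] w 0.046 F [ 0.4  0.2 -4.6]
t mm (tool) [ 5.8 -0.4  1.2] world [-2.3 -0.3 -5.4]
rotvec tool [ 0.01  -0.001  0.002]
world-z in tool [-0.82  0.   -0.57] world-x [-0.57  0.02  0.82] world-y [ 0.02  1.   -0.01]
```

```bash
python3 -m handwheel '[{"tx":4,"ty":0,"tz":1,"ax":0,"ay":0,"az":0,"jaw":0},{"tx":0,"ty":0,"tz":0,"ax":0,"ay":0,"az":0,"jaw":0}]'; python3 -m handwheel '[{"tx":4,"ty":0,"tz":1,"ax":0,"ay":0,"az":0,"jaw":0},{"tx":0,"ty":0,"tz":0,"ax":0,"ay":0,"az":0,"jaw":0}]'; python3 - <<'E'
from chk import *
lp,b=lampnow();print(lp,b)
s=robot.grab_frame('side')
crop(s['image'],225,120,275,190,8,'s20.png')
E
```

```text
time_s: 18.1
eef_pos: [0.6602, 0.0255, 0.1836]
ee_rot: [0.464, 0.01, 0.886, -0.003]
ft_force: [0.1, 0.4, -3.8]
gripper_width: 0.0456
time_s: 18.3
eef_pos: [0.6611, 0.0255, 0.1835]
ee_rot: [0.468, 0.01, 0.884, -0.004]
ft_force: [0.6, -0.7, -4.2]
gripper_width: 0.0459
[np.float64(0.6686466928255784), np.float64(0.025323235443431645), np.float64(-0.019345442012054837), 0.12] 0.12524229818723148
```

View pics/s20.png

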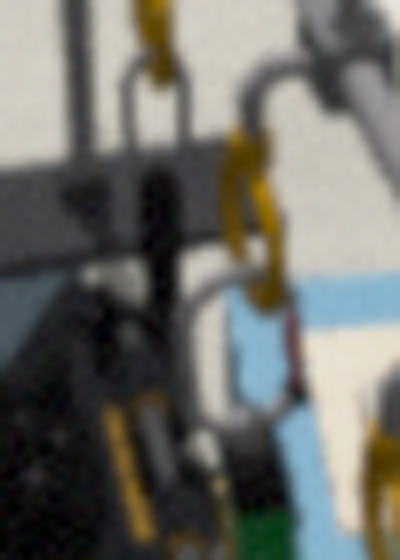

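```bash
python3 -m handwheel '[{"tx":5,"ty":0,"tz":3,"ax":0,"ay":-0.01,"az":0,"jaw":0},{"tx":0,"ty":0,"tz":0,"ax":0,"ay":0,"az":0,"jaw":0}]';python3 tgt.py .666 .025 .122 -.03; python3 -c "
from h import *
print(np.round(robot.state()['q'],3))"
```

```text
time_s: 18.55
eef_pos: [0.6642, 0.0253, 0.1832]
ee_rot: [0.477, 0.011, 0.879, -0.004]
ft_force: [0.2, -0.3, -4.1]
gripper_width: 0.0458
t 18.55 p [0.6642 0.0253 0.1832] tool axes [[-0.55, 0.01, -0.84], [0.02, 1.0, 0.0], [0.84, -0.02, -0.55]] q [ 0.2   0.07 -0.41  2.31  2.37  0.29 -0.93] w 0.0458 F [ 0.2 -0.3 -4.1]
t mm (tool) [ 5.5 -0.2 -3.1] world [-5.7 -0.1 -2.9]
rotvec tool [0.007 0.03  0.002]
world-z in tool [-0.84  0.   -0.55] world-x [-0.55  0.02  0.84] world-y [ 0.01  1.   -0.02]
[ 0.2    0.067 -0.406  2.307  2.369  0.294 -0.926]
```

```bash
python3 -m handwheel '[{"tx":6,"ty":0,"tz":-2,"ax":0,"ay":0.03,"az":0,"jaw":0},{"tx":0,"ty":0,"tz":0,"ax":0,"ay":0,"az":0,"jaw":0}]';python3 tgt.py .666 .025 .122 -.03
```

```text
time_s: 18.75
eef_pos: [0.6616, 0.0254, 0.1832]
ee_rot: [0.466, 0.011, 0.885, -0.005]
ft_force: [0.1, -0.3, -4.0]
gripper_width: 0.0459
t 18.75 p [0.6616 0.0254 0.1832] tool axes [[-0.56, 0.01, -0.82], [0.02, 1.0, 0.0], [0.82, -0.02, -0.57]] q [ 0.19  0.06 -0.39  2.3   2.27  0.26 -0.83] w 0.0459 F [ 0.1 -0.3 -4. ]
t mm (tool) [ 4.1 -0.2 -0.9] world [-3.1 -0.2 -2.9]
rotvec tool [0.006 0.006 0.003]
world-z in tool [-0.82  0.   -0.57] world-x [-0.56  0.02  0.82] world-y [ 0.01  1.   -0.02]
```

```bash
python3 - <<'E'
from h import *
s=robot.grab_frame('side');crop(s['image'],130,80,330,310,2.6,'s21.png')
s=robot.grab_frame('top');crop(s['image'],100,100,360,290,3,'t21.png')
s=robot.state();print(s['effort'],s['moment'])
E
```

```text
[  0.09696897 -36.37829304  -0.35117749 -33.43880296   0.47271006
   3.2536447    0.27536681] [0.13096524 0.53055578 0.0855126 ]
```

View pics/s21.png

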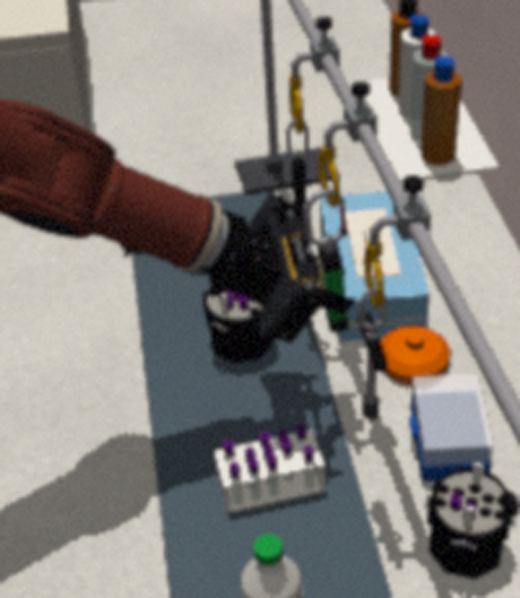

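View pics/t21.png

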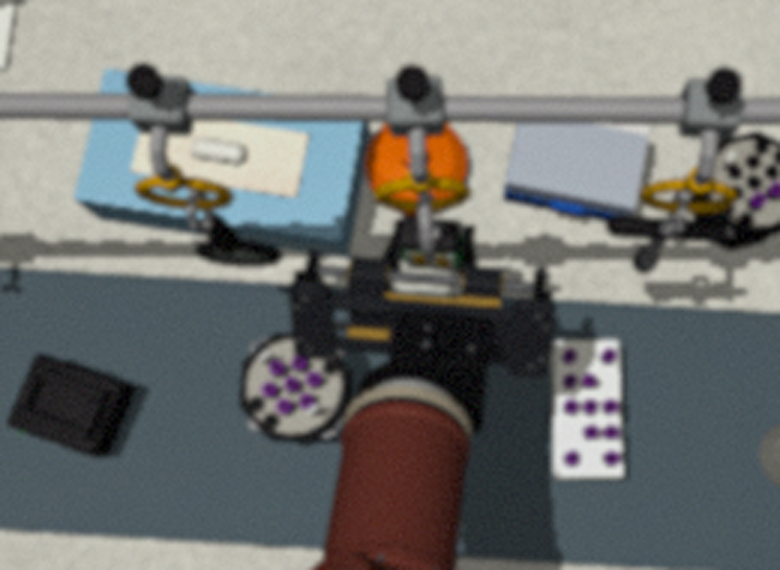

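```bash
python3 -m handwheel '[{"tx":0,"ty":0,"tz":0,"ax":0,"ay":0,"az":0,"jaw":0.7},{"tx":0,"ty":0,"tz":0,"ax":0,"ay":0,"az":0,"jaw":0.7},{"tx":0,"ty":0,"tz":0,"ax":0,"ay":0,"az":0,"jaw":0.7},{"tx":0,"ty":0,"tz":0,"ax":0,"ay":0,"az":0,"jaw":0.8},{"tx":0,"ty":0,"tz":0,"ax":0,"ay":0,"az":0,"jaw":0.8}]';python3 tgt.py .666 .025 .122 -.03;python3 - <<'E'
from h import *
s=robot.grab_frame('side');crop(s['image'],225,120,275,200,7.4,'s22.png')
s=robot.grab_frame('wrist');crop(s['image'],130,120,380,320,3,'w22.png')
E
```

```text
time_s: 19.35
eef_pos: [0.6606, 0.0251, 0.1812]
ee_rot: [0.466, 0.011, 0.885, -0.005]
ft_force: [-0.0, -0.0, -0.4]
gripper_width: 0.0669
t 19.35 p [0.6606 0.0251 0.1812] tool axes [[-0.57, 0.01, -0.82], [0.02, 1.0, 0.0], [0.82, -0.02, -0.57]] q [ 0.19  0.06 -0.39  2.3   2.28  0.26 -0.84] w 0.0669 F [-0.  -0.  -0.4]
t mm (tool) [ 1.9  0.1 -1.2] world [-2.1  0.2 -0.9]
rotvec tool [0.006 0.005 0.003]
world-z in tool [-0.82  0.   -0.57] world-x [-0.57  0.02  0.82] world-y [ 0.01  1.   -0.02]
```

View pics/s22.png

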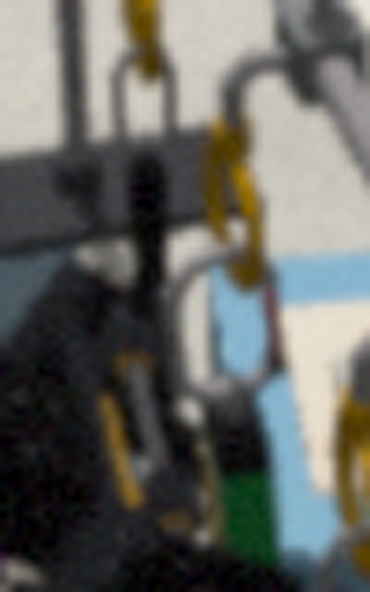

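View pics/w22.png

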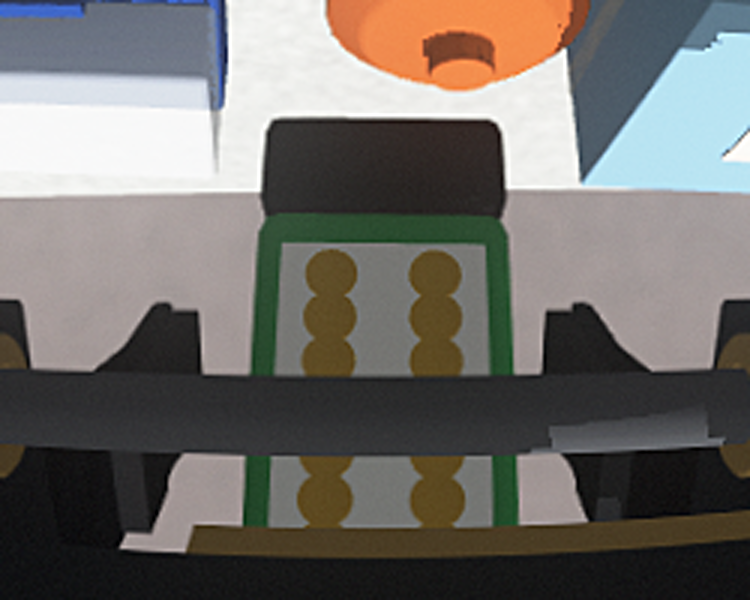

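```bash
python3 -m handwheel '[{"tx":0,"ty":0,"tz":0,"ax":0,"ay":0,"az":0,"jaw":1},{"tx":0,"ty":0,"tz":0,"ax":0,"ay":0,"az":0,"jaw":1},{"tx":0,"ty":0,"tz":0,"ax":0,"ay":0,"az":0,"jaw":1},{"tx":0,"ty":0,"tz":-10,"ax":0,"ay":0,"az":0,"jaw":1},{"tx":0,"ty":0,"tz":-15,"ax":0,"ay":0,"az":0,"jaw":1}]';python3 tgt.py .666 .025 .122 -.03
```

```text
time_s: 19.95
eef_pos: [0.64, 0.0255, 0.1945]
ee_rot: [0.465, 0.011, 0.885, -0.005]
ft_force: [-0.3, 0.6, -0.5]
gripper_width: 0.0866
t 19.95 p [0.64   0.0255 0.1945] tool axes [[-0.57, 0.01, -0.82], [0.02, 1.0, 0.0], [0.82, -0.02, -0.57]] q [ 0.18 -0.01 -0.39  2.33  2.19  0.23 -0.77] w 0.0866 F [-0.3  0.6 -0.5]
t mm (tool) [ 1.2  0.1 23.3] world [ 18.5  -0.3 -14.2]
rotvec tool [0.006 0.003 0.002]
world-z in tool [-0.82  0.   -0.57] world-x [-0.57  0.02  0.82] world-y [ 0.01  1.   -0.02]
```

```bash
python3 -m handwheel '[{"tx":0,"ty":0,"tz":-15,"ax":0,"ay":0,"az":0,"jaw":1},{"tx":0,"ty":0,"tz":-15,"ax":0,"ay":0,"az":0,"jaw":1},{"tx":0,"ty":0,"tz":-15,"ax":0,"ay":0,"az":0,"jaw":1}]';python3 tgt.py .666 .025 .122 -.03
```

```text
time_s: 20.25
eef_pos: [0.6016, 0.0269, 0.2204]
ee_rot: [0.465, 0.011, 0.885, -0.004]
ft_force: [-0.2, -0.1, 0.0]
gripper_width: 0.0867
t 20.25 p [0.6016 0.0269 0.2204] tool axes [[-0.57, 0.01, -0.82], [0.02, 1.0, 0.0], [0.82, -0.02, -0.57]] q [ 0.26 -0.16 -0.46  2.38  1.89  0.15 -0.51] w 0.0867 F [-0.2 -0.1  0. ]
t mm (tool) [ 0.7 -0.4 69.7] world [ 56.9  -1.6 -40.1]
rotvec tool [0.007 0.002 0.003]
world-z in tool [-0.82  0.   -0.57] world-x [-0.57  0.02  0.82] world-y [ 0.01  1.   -0.02]
```

```bash
python3 -c "
from h import *
s=robot.grab_frame('side');crop(s['image'],170,90,310,240,4,'s23.png')"
```

```text
(no output)
```

View pics/s23.png

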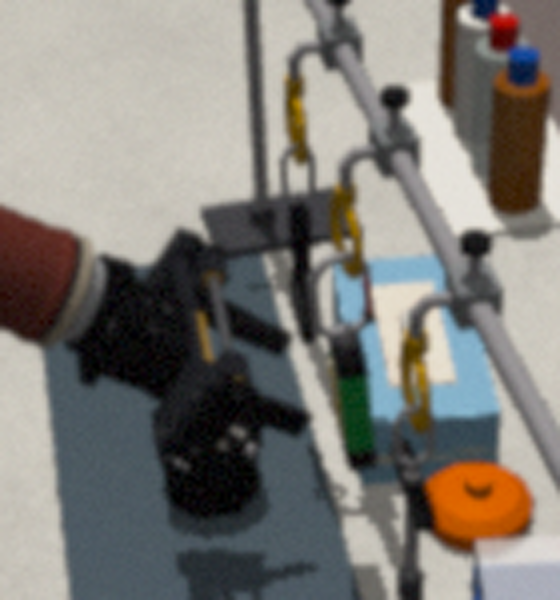

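```bash
python3 -m handwheel '[{"tx":0,"ty":0,"tz":0,"ax":0,"ay":0,"az":0,"jaw":1},{"tx":0,"ty":0,"tz":0,"ax":0,"ay":0,"az":0,"jaw":1},{"tx":0,"ty":0,"tz":0,"ax":0,"ay":0,"az":0,"jaw":1},{"tx":0,"ty":0,"tz":0,"ax":0,"ay":0,"az":0,"jaw":1},{"tx":0,"ty":0,"tz":0,"ax":0,"ay":0,"az":0,"jaw":1},{"tx":0,"ty":0,"tz":0,"ax":0,"ay":0,"az":0,"jaw":1},{"tx":0,"ty":0,"tz":0,"ax":0,"ay":0,"az":0,"jaw":1},{"tx":0,"ty":0,"tz":0,"ax":0,"ay":0,"az":0,"jaw":1},{"tx":0,"ty":0,"tz":0,"ax":0,"ay":0,"az":0,"jaw":1},{"tx":0,"ty":0,"tz":0,"ax":0,"ay":0,"az":0,"jaw":1}]';python3 -c "
from h import *
import pickle
st()
s=robot.grab_frame('side');crop(s['image'],235,115,285,215,5.8,'s24.png')
w1=robot.grab_frame('wrist')['image'];cv2.imwrite('pics/w24.png',w1)
t=robot.grab_frame('top')['image'];crop(t,100,100,360,290,3,'t24.png')
for i in range(8): w2=robot.grab_frame('wrist')['image']
print('motion',np.abs(w1.astype(int)-w2).mean(), (np.abs(w1.astype(int)-w2).max(2)>40).sum())
F=pickle.load(open('f0.pkl','rb'));s0=F['side']['image']
d=np.abs(s['image'].astype(int)-s0).max(2)
for n,b in dict(rack=(205,235,260,280),bottle=(215,280,255,335),spare=(290,255,335,305),bucket=(205,180,240,220)).items(): print(n,(d[b[1]:b[3],b[0]:b[2]]>40).sum())
"
```

```text
time_s: 21.3
eef_pos: [0.6018, 0.0269, 0.2205]
ee_rot: [0.465, 0.01, 0.885, -0.005]
ft_force: [-0.7, -0.2, 0.1]
gripper_width: 0.087
t 21.3 p [0.6018 0.0269 0.2205] tool axes [[-0.57, 0.01, -0.82], [0.02, 1.0, 0.0], [0.82, -0.02, -0.57]] q [ 0.26 -0.16 -0.46  2.38  1.89  0.15 -0.51] w 0.087 F [-0.7 -0.2  0.1]
motion 2.160063001844618 949
rack 226
bottle 0
spare 0
bucket 423
```

View pics/s24.png

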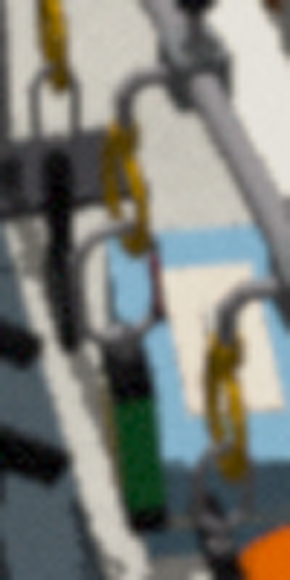

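View pics/t24.png

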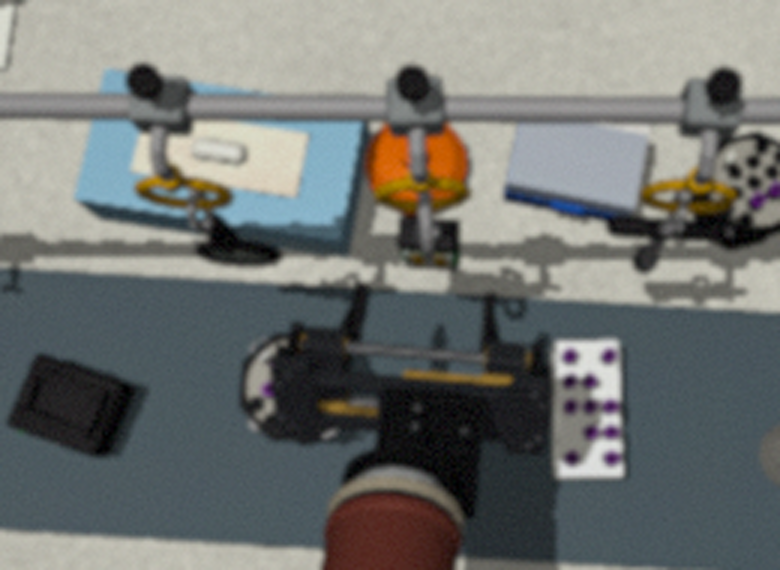

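View pics/w24.png

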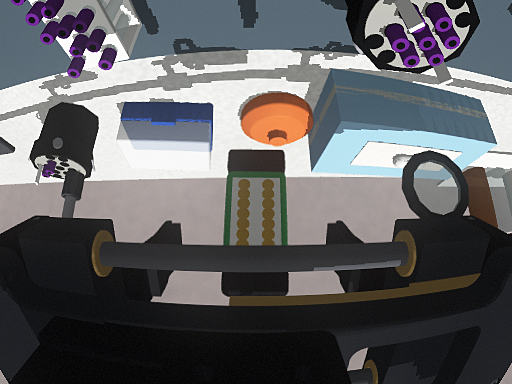

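```bash
python3 -c "
from h import *
ref=None
for i in range(12):
    g=cv2.cvtColor(robot.grab_frame('wrist')['image'],cv2.COLOR_BGR2GRAY)[140:230,200:310].astype(np.float32)
    if ref is None: ref=g
    print(np.round(cv2.phaseCorrelate(ref,g)[0],2),end=' ')
w=robot.state();print(w['time_s'])
for i in range(2):
    a=robot.grab_frame('wrist')['image'].astype(int);b=robot.grab_frame('wrist')['image'].astype(int);m=(np.abs(a-b).max(2)>40);print(m.sum(),m[:230,200:310].sum())
"
```

```text
[0. 0.] [ 0.2  -0.02] [0.44 0.01] [0.65 0.01] [0.74 0.  ] [ 0.75 -0.  ] [0.68 0.04] [0.63 0.03] [0.34 0.02] [0.14 0.01] [0.   0.01] [-0.06 -0.01] 22.45
36 12
65 57
```

```bash
python3 -c "
from h import *
print(robot.hand_in()); st()"
```

```text
the job is handed in; nothing more can be done
None
the job is handed in; nothing more can be done
```

The green lamp now hangs from the middle, empty ring with the gate shut and its panel towards the robot. I handed the job in at about 22.6 s of the 64 s; no verdict was reported.

**What I did:**
- **Hook:** I turned it while the lamp stood in the dock. By my estimate it ended about 0.12 rad off square, inside the 0.3 rad limit; joint 7 was near its limit, so I stopped there.
- **Lifting:** I gripped the lamp's sides from the robot's side and lifted it out of the dock.
- **Clipping:** I pushed the gate onto the ring, lowered the lamp until the hook took its weight, let go and backed off.

**Last checks:**
- **Hang:** the side picture shows the ring's bar inside the top of the closed hook. The lamp looks upright, square to the rail and clear of the fingers.
- **Force:** the load on the wrist dropped from about 4 N to 0 when I let go.
- **Movement:** a swing of under 1 pixel remained in the wrist picture, about 1 s per cycle, which I judged to be almost still.
- **Other things:** the T-key, loupe and dock look unchanged, and the bottle and spare bucket matched their first pictures. The front bucket and rack did not match there, which I put down to the gripper and its shadow. They look unmoved in the top and wrist pictures, but I did not measure them.

**One doubt:** during the approach to the lamp, joint 7 read -2.6547 against a stated limit of -2.65. I turned the wrist by half a turn straight away. If the limit is exact rather than rounded, that counts as passing a joint's range.

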